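Fetch the brass bushing from behind the other fittings in a stock bin

TASK

The brass bushing at the back of the narrow stock bin is needed for an order: first take the red-capped nipple and the dark coupling that stand before it out of the bin and stand both on the cork side mat, then stand the brass bushing in the green order tray. When it is in the tray, put the coupling and the nipple back in the bin, upright, each exactly where it stood before. Leave the fittings in the other bin alone.

Things in the scene. Friction and masses are not known exactly. Their poses are not given: they have to be found in the camera images.
- nipple: Loose tall pipe nipple, an upright plain cylinder of bright steel, 42 mm across, 105 mm high, its top 11 mm red plastic cap; about 0.3 kg. Origin: centre of its underside, z up. It stands first (nearest the robot) in the stock bin, on the bin's long centre line, 59 mm centre to centre before the coupling (a 14 mm gap). It stands well above the bin's walls and can be pinched across the bin there.
- coupling: Loose pipe coupling, an upright dark-steel cylinder, 48 mm across, 52 mm high, black bore on top; about 0.2 kg. Origin: centre of its underside, z up. It stands in the stock bin between nipple and bushing, hardly above the side walls (its top 2 mm higher), so there is no finger room across the bin: pinch it along the bin once the nipple is out (the rear finger passes above the lower bushing).
- bushing: Loose brass bushing, an upright golden cylinder, 46 mm across, 30 mm high, black bore on top; about 0.2 kg. Origin: centre of its underside, z up. It stands behind the coupling (57 mm centre to centre, a 10 mm gap), farthest from the robot, with 43 mm or more free behind it, below the walls' top: pinch it along the bin once the coupling is out.
- stock_bin: The fixed narrow shelf bin of bright blue plastic that holds nipple, coupling and bushing, open on top: 280 mm long (its x, which points away from the robot to the back), 68 mm wide (its y), lane 60 mm wide inside; floor 4 mm thick, side and back walls 54 mm high, front wall 34 mm high, walls 4 mm thick. Origin: centre of its underside, on the table.
- other_bin: A second fixed bin of the same size and shape, pale blue, with the spare nipple and spare ring in it; not to be used. Origin: centre of its underside.
- side_mat: Fixed flat tan cork mat with thin black edge lines, 200 mm (its x) by 130 mm (its y), 4 mm thick, flat on the table: where the cleared fittings wait. Origin: centre of its underside; its top is at z = 4 mm.
- order_tray: Fixed square green plastic tray, open on top, 150 mm by 150 mm outside, walls 30 mm high and 4 mm thick, floor 4 mm thick. Origin: centre of its underside, on the table.
- spare_ring: Bystander: silvery ring in the other bin, 46 mm across, 30 mm high. Origin: centre of its underside. Leave it.
- spare_nipple: Bystander: tall nipple with a yellow cap in the other bin, 42 mm across, 105 mm high. Origin: centre of its underside. Leave it.
Things that resemble listed ones, but are neither listed nor needed, are in the scene too. There is more than one size of the order_tray; the one meant has the size given above.

How it is judged (in metres and radians):
On the way, in this order (a step that is already met when the one before it is completed fails the run):
1. nipple and coupling both stand released on the side mat (x of nipple in the frame of side_mat between -0.1 and 0.1 m and y of nipple in the frame of side_mat between -0.065 and 0.065 m and z of nipple in the frame of side_mat between 0.001 and 0.008 m and angle between each of nipple, coupling's own z axis and vertical below 0.1 rad and linear speed of each of nipple, coupling below 0.03 m/s and angular speed of each of nipple, coupling below 0.3 rad/s and contact force between each of nipple, coupling and the fingers below 0.05 N and x of coupling in the frame of side_mat between -0.1 and 0.1 m and y of coupling in the frame of side_mat between -0.065 and 0.065 m and z of coupling in the frame of side_mat between 0.001 and 0.008 m), for 0.2 s.
2. the bushing stands released in the order tray while nipple and coupling wait on the mat (all of step 1 and x of bushing in the frame of order_tray between -0.06 and 0.06 m and y of bushing in the frame of order_tray between -0.06 and 0.06 m and z of bushing in the frame of order_tray between 0 and 0.01 m and angle between bushing's own z axis and vertical below 0.1 rad and linear speed of bushing below 0.03 m/s and angular speed of bushing below 0.3 rad/s and contact force between bushing and the fingers below 0.05 N), for 0.2 s.
At the end, for the whole second after the job is handed in: Nipple and coupling each stand upright (within 0.1 rad) in the stock bin within 12 mm of where they stood at the start; the bushing stands upright on the floor of the order tray; all released and at rest (distance of each of nipple, coupling from where it was at the start of the episode below 0.012 m and angle between each of nipple, coupling, bushing's own z axis and vertical below 0.1 rad and linear speed of each of nipple, coupling, bushing below 0.03 m/s and angular speed of each of nipple, coupling, bushing below 0.3 rad/s and contact force between each of nipple, coupling, bushing and the fingers below 0.05 N and x of bushing in the frame of order_tray between -0.06 and 0.06 m and y of bushing in the frame of order_tray between -0.06 and 0.06 m and z of bushing in the frame of order_tray between 0 and 0.01 m); the robot touches nothing.
It fails at once if the spare ring was moved by more than 15 mm (distance of spare_ring from where it was at the start of the episode above 0.015 m).
It fails at once if the spare nipple was moved by more than 15 mm (distance of spare_nipple from where it was at the start of the episode above 0.015 m).
It also fails if it takes over 122 s, if anything falls off the work surface, if the arm or the gripper's body presses on something with over 40 N, if the wrist force passes 120 N, or if a joint passes its speed limit or range.

ROBOT

A 6-joint arm with a two-finger parallel gripper is mounted at the origin on the work surface. World frame = base frame: x ahead of the robot, y to its left, z up, the work surface at z = 0. Lengths are in m, angles in degrees, forces in N, time in s.
With the tool pointing down it reaches from about 0.35 to 0.875 m from the base axis. Payload 4.2 kg.
Tool frame: the origin (TCP) lies midway between the tips of the shut fingers; the grasp point (between the pads) lies 19 mm behind it (r.pinch_z is the distance from the TCP to the grasp point, in m); z points along the fingers, y is the line along which they close (so a half turn about z gives the same grasp; the last joint's range is limited). The gripper opens to 87 mm and grips with 3 to 60 N. Pads are 19 mm wide; open, the fingers measure 117 mm over their backs; the gripper's body (75 mm by 190 mm) begins 51 mm behind the grasp point.
Start: joints at [88.098, 22.042, 0.453, 0, -68.411, -14.817], TCP at [0.18, 0.599, 0.223] pointing down, gripper open.
Joint ranges: [-179.83, 179.83], [-69.29, 118.12], [-61.27, 80.66], [-181.25, 117.63], [-171.15, -9.14], [-177.46, 177.46]. Speed limits (degrees/s): [159.86, 159.86, 180, 180, 180, 180].

INTERFACE

Orientations are given as a 3x3 rotation matrix whose columns are the frame's x, y, z axes.
In Python, from station import r, imaging, models gives the robot as it stands. The module is installed in compiled form; this text tells all that it offers.
- The arm moves only by the tool apply_moves, never from a script. Its argument "moves" is a list of rows, each a list of 2 entries, a list of its own where there are three numbers: the shift along the tool's x, y, z in m, then the turn about the tool's z in degrees. A call has 1 to 5 rows; each row shifts and turns the commanded pose from where the row before left it, along the tool's axes as they then stand; what a row does not reach is not made up. A row lasts 1/12 s, in which the tool goes at most 41.7 mm and 7.16 degrees, less where a joint would pass 70% of its speed; a pose out of reach is approached as far as the arm can. A call is refused whole if a number of a shift passes 0.0417 or a number of a turn 7.16, either way. A call with a gripper value outside its range is refused whole. "hand" is the finger opening in m, from 0 to 0.087, set as the call begins (left out, the last holds). The fingers move at their own pace and stop on an object; the grip force is fixed at half the most. Time passes only in rows, so rows that do not move let the fingers close. It gives the time, the measured TCP pose, the force, the opening and the grip force at its end, in the units of the state.
- r.sense(): the state, without advancing time (a new reading comes with each control period).
- imaging.capture(name): name is "side" or "top" or "wrist"; returns a dict with "frame" (480x640x3 uint8, blue, green, red), "intrinsics" (3x3 intrinsics, pixels), "dist" ([k1, k2, p1, p2, k3] as OpenCV has them; the pictures are not rectified), "eye" and "orientation" of the camera in the world. Camera axes: x right, y down, z forward; pixel columns grow to the right and rows downward; lengths in m; the calibration is good to about 2 mm. A picture is of the moment at which its call begins. There is no depth.
- r.finish_job(): hands the job in; it is judged then, once.
Trained networks look in a picture, given as the dict that the camera call returned (one of the last four; its "shot" number tells which), for a name from the list of things; names that differ only in an ending like _2 or _b are one class to them, and where a whole thing is asked for, a point or a joint stands for the part that bears it (a point fixed in the world has none). Each returns a list of dicts, best first, with "confidence" (0 to 1); they miss things now and then, are a little off and sometimes report something else, mostly with a low value. They report only what shows in the picture. A call takes as long as a camera call. They do not tell look-alikes from the thing itself.
- models.cut_out(picture, target): "region" (480x640 bool, what is visible of it) and "extent" ([left, top, width, height] as shares, 0 to 1, of the picture: columns of its width, rows of its height, round what is visible of it).
- models.place_of(picture, target): "at" ([column, row] as shares, 0 to 1, of the picture: columns of its width, rows of its height: a listed point, or the origin of a listed thing).
The state is a dict: "time_s": time; "joints": joint angles; "joint_velocities": joint speeds; "effort": joint torques, N m; "tcp_pos": TCP position; "ee_rot": TCP orientation; "wrist_force": force on the tool from outside, world axes, zero at the start; "moment": the same for the moment, N m; "gripper_width": opening from 0.0 (shut) to 1.0 (fully open); "gripper_force": force on a finger pad.
Only numpy, scipy, OpenCV 4.12 (cv2) and the standard library are available. Lean on these libraries where they do the work, as an engineer would, in place of code of your own. Each camera call takes 0.05 s, during which the arm holds its last target. There are 200 camera calls.

## Working session

There is one attempt and no reset: what is moved stays moved. The work goes in short steps, Python scripts to look and compute and a tool call to move; the robot and the scene stay as the last step left them, time stands still between calls to the robot, and variables do not carry over. Pictures are saved under pics/ and viewed, at most 19 in all, crops included, and the job is handed in when it is done.

Besides the shell and the picture viewer there is one more tool, called after "Emit:" as name(argument=value, ...), one argument or row to a line, values as JSON. apply_moves: Moves the arm, as the interface text tells. Its arguments: {"type":"object","properties":{"moves":{"type":"array"},"hand":{"type":"number"}},"required":["moves"]}

```bash
mkdir -p pics; cat > h.py <<'E'
import numpy as np, cv2, json
from station import r, imaging, models
def ray(p,u,v):
    q=cv2.undistortPoints(np.array([[[u,v]]],float),p["intrinsics"],np.array(p["dist"],float))[0,0]
    d=np.array(p["orientation"])@np.array([q[0],q[1],1.]); return np.array(p["eye"],float),d
def atz(p,u,v,z):
    e,d=ray(p,u,v); return e+d*(z-e[2])/d[2]
def proj(p,X):
    R=np.array(p["orientation"]); c=R.T@(np.array(X,float)-p["eye"])
    q,_=cv2.projectPoints(c.reshape(1,1,3),np.zeros(3),np.zeros(3),np.array(p["intrinsics"],float),np.array(p["dist"],float)); return q[0,0]
def tri(a,b):
    A=np.zeros((3,3));B=np.zeros(3)
    for e,d in (a,b):
        d=d/np.linalg.norm(d);M=np.eye(3)-np.outer(d,d);A+=M;B+=M@e
    return np.linalg.solve(A,B)
E
cat > a.py <<'E'
from h import *
for c in ("top","side","wrist"):
    p=imaging.capture(c); cv2.imwrite(f"pics/{c}0.png",p["frame"]); print(c,np.round(p["eye"],3),np.round(p["orientation"],2).tolist())
    for n in ("nipple","coupling","bushing","stock_bin","other_bin","side_mat","order_tray","spare_ring","spare_nipple"):
        for m in models.place_of(p,n)[:3]:
            u,v=m["at"][0]*640,m["at"][1]*480
            print(n,round(m["confidence"],2),round(u),round(v),np.round(atz(p,u,v,0.),3)[:2])
s=r.sense();print(s["tcp_pos"],np.round(s["ee_rot"],3).tolist(),s["time_s"],s["wrist_force"],r.pinch_z)
E
python3 a.py
```

```text
top [ 0.413 -0.131  1.119] [[-0.02, -1.0, 0.05], [-1.0, 0.02, 0.0], [-0.01, -0.05, -1.0]]
nipple 0.56 302 219 [ 0.491 -0.083]
coupling 0.58 302 192 [ 0.55  -0.085]
bushing 0.65 302 163 [ 0.614 -0.087]
stock_bin 0.8 303 190 [ 0.553 -0.087]
stock_bin 0.43 119 196 [0.551 0.321]
stock_bin 0.16 303 193 [ 0.547 -0.088]
other_bin 0.94 230 190 [0.558 0.074]
side_mat 0.75 123 196 [0.549 0.313]
order_tray 0.86 395 191 [ 0.547 -0.289]
order_tray 0.68 394 312 [ 0.283 -0.28 ]
order_tray 0.58 522 235 [ 0.444 -0.567]
spare_ring 0.84 220 156 [0.633 0.096]
spare_nipple 0.81 234 225 [0.48  0.065]
side [ 0.235 -1.218  0.898] [[0.98, -0.12, 0.17], [-0.21, -0.59, 0.78], [0.01, -0.8, -0.6]]
nipple 0.83 316 243 [ 0.502 -0.079]
coupling 0.75 339 240 [ 0.562 -0.075]
bushing 0.52 356 244 [ 0.6   -0.101]
stock_bin 0.68 336 240 [ 0.555 -0.073]
stock_bin 0.56 342 245 [ 0.563 -0.1  ]
stock_bin 0.47 319 207 [0.546 0.075]
other_bin 0.94 319 207 [0.544 0.079]
other_bin 0.18 348 200 [0.632 0.095]
side_mat 0.57 304 161 [0.556 0.332]
order_tray 0.75 342 407 [ 0.443 -0.571]
order_tray 0.74 357 297 [ 0.55 -0.29]
order_tray 0.6 237 313 [ 0.281 -0.287]
spare_ring 0.41 350 200 [0.636 0.095]
spare_nipple 0.6 299 213 [0.485 0.059]
wrist [0.25  0.578 0.385] [[-0.29, -0.92, -0.26], [-0.96, 0.28, 0.08], [0.0, 0.27, -0.96]]
[0.17977475 0.59854073 0.22254869] [[0.958, -0.288, -0.0], [-0.288, -0.958, -0.0], [-0.0, 0.0, -1.0]] 1.5 [-0.31299899 -0.4662783   0.27101293] 0.0187
```

View pics/top0.png

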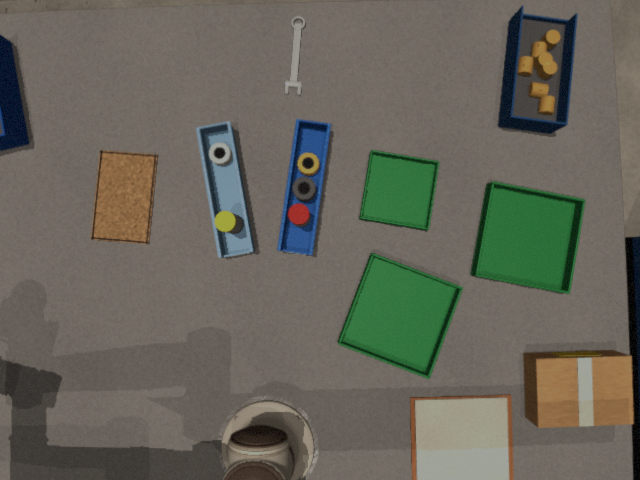

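View pics/side0.png

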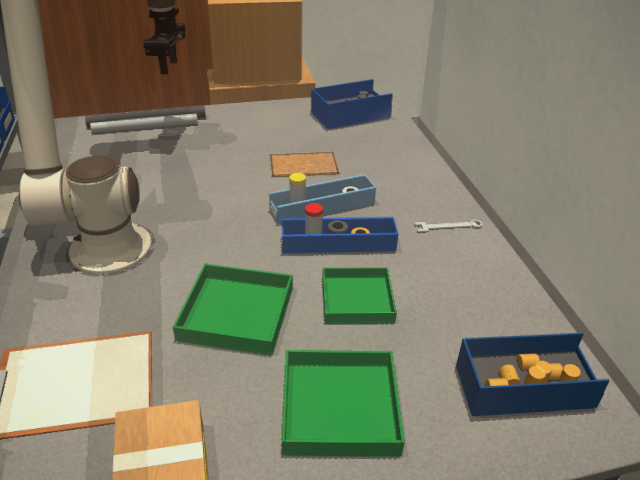

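Pictures: the bright-blue stock bin is at top (305,187), holding the red nipple (299,214), dark coupling (305,188) and brass bushing (308,163). The pale other bin is at (226,190), with the yellow nipple (226,221) and silvery ring (220,153). The cork mat is at (125,197). There are three green trays: small (400,190), large (400,315) and (528,237).

What could be taken for what: nipple red (299,214) vs yellow (226,221); bushing brass (308,163) vs ring (220,153); the three trays as listed. I choose red, brass, and the smallest tray at (400,190).

```bash
cat > b.py <<'E'
from h import *
t=imaging.capture("top"); s=imaging.capture("side")
def cen(p,mask_fn,box):
    hsv=cv2.cvtColor(p["frame"],cv2.COLOR_BGR2HSV); m=np.zeros((480,640),np.uint8)
    x0,y0,x1,y1=box; m[y0:y1,x0:x1]=mask_fn(hsv)[y0:y1,x0:x1]
    n,l,st,c=cv2.connectedComponentsWithStats(m); i=1+np.argmax(st[1:,4]); return (l==i).astype(np.uint8)
def quad(m):
    c=max(cv2.findContours(m,0,1)[0],key=cv2.contourArea); h=cv2.convexHull(c)
    for e in np.linspace(2,15,40):
        a=cv2.approxPolyDP(h,e,True)
        if len(a)==4: return a[:,0].astype(float)
rng=lambda lo,hi:(lambda h:cv2.inRange(h,lo,hi))
red=lambda h:cv2.inRange(h,(0,150,90),(8,255,255))|cv2.inRange(h,(172,150,90),(180,255,255))
g=rng((45,80,40),(80,255,255)); cork=rng((5,60,90),(25,255,255)); blue=rng((105,150,40),(125,255,255))
for nm,f,box,z in(("tray",g,(350,140,450,240),.03),("tray2",g,(330,245,470,385),.03),("tray3",g,(465,175,590,300),.03),("mat",cork,(80,140,170,255),.004),("bin",blue,(270,110,340,265),.054)):
    q=quad(cen(t,f,box)); P=np.array([atz(t,*x,z)[:2] for x in q]); print(nm,q.tolist(),P.round(3).tolist(),"c",P.mean(0).round(4),"sides",[round(np.linalg.norm(P[i]-P[i-1]),3) for i in range(4)],"ang",[round(np.degrees(np.arctan2(*(P[i]-P[i-1])[::-1])),1) for i in range(4)])
for nm,ft,bt,bs in(("redcap",red,(280,200,320,230),(300,200,330,216)),):
    a=cv2.moments(cen(t,ft,bt),True);b=cv2.moments(cen(s,ft,bs),True); a=(a['m10']/a['m00'],a['m01']/a['m00']);b=(b['m10']/b['m00'],b['m01']/b['m00'])
    print(nm,a,b,tri(ray(t,*a),ray(s,*b)).round(4),atz(t,*a,.109).round(4))
for nm in("coupling","bushing","nipple"):
    for p in(t,s):
        for m in models.cut_out(p,nm)[:2]: print(nm,round(m["confidence"],2),(np.array(m["extent"])*[640,480,640,480]).round(1),np.argwhere(m["region"]).mean(0)[::-1].round(1))
for p,n,b in((t,"topc",(270,110,350,260)),(s,"sidec",(270,190,410,260))):
    x0,y0,x1,y1=b; cv2.imwrite(f"pics/{n}.png",cv2.resize(p["frame"][y0:y1,x0:x1],None,fx=4,fy=4,interpolation=cv2.INTER_CUBIC))
E
python3 b.py
```

```text
tray [[371.0, 150.0], [438.0, 161.0], [427.0, 229.0], [359.0, 218.0]] [[0.634, -0.236], [0.607, -0.38], [0.461, -0.352], [0.488, -0.207]] c [ 0.5474 -0.2937] sides [np.float64(0.149), np.float64(0.146), np.float64(0.149), np.float64(0.147)] ang [np.float64(-11.4), np.float64(-100.5), np.float64(169.0), np.float64(79.6)]
tray2 [[371.0, 253.0], [462.0, 287.0], [428.0, 378.0], [338.0, 343.0]] [[0.413, -0.231], [0.336, -0.422], [0.146, -0.345], [0.224, -0.156]] c [ 0.2798 -0.2886] sides [np.float64(0.203), np.float64(0.206), np.float64(0.205), np.float64(0.204)] ang [np.float64(-21.5), np.float64(-111.7), np.float64(157.8), np.float64(67.6)]
tray3 [[487.0, 184.0], [584.0, 199.0], [568.0, 293.0], [471.0, 274.0]] [[0.555, -0.484], [0.519, -0.694], [0.318, -0.65], [0.363, -0.443]] c [ 0.4389 -0.5678] sides [np.float64(0.196), np.float64(0.213), np.float64(0.206), np.float64(0.213)] ang [np.float64(-12.2), np.float64(-99.8), np.float64(167.7), np.float64(77.7)]
mat [[102.0, 150.0], [156.0, 157.0], [148.0, 241.0], [94.0, 237.0]] [[0.653, 0.358], [0.634, 0.237], [0.449, 0.255], [0.46, 0.376]] 
[... 200 characters left out ...]
 [329.0, 124.0], [311.0, 254.0], [278.0, 249.0]] [[0.696, -0.08], [0.686, -0.147], [0.413, -0.104], [0.425, -0.035]] c [ 0.5551 -0.0914] sides [np.float64(0.275), np.float64(0.068), np.float64(0.276), np.float64(0.07)] ang [np.float64(-9.3), np.float64(-98.5), np.float64(171.0), np.float64(80.2)]
redcap (298.23646723646726, 213.6894586894587) (313.5935828877005, 209.07486631016042) [ 0.4938 -0.0812  0.1056] [ 0.4934 -0.0814  0.109 ]
coupling 0.89 [292.9 179.3  25.   22.8] [303.8 188.6]
coupling 0.47 [328.7 217.7  21.1  15.4] [336.8 227. ]
bushing 0.68 [298.4 150.1  19.2  23.8] [307.7 163.5]
nipple 0.6 [291.1 203.4  19.3  22.1] [299.3 214.6]
nipple 0.83 [306.8 200.8  18.5  32.7] [313.6 218.3]
```

View pics/topc.png

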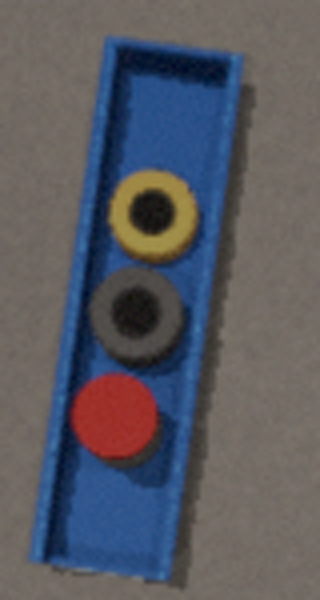

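The crop shows the red cap at crop (115,417), the coupling bore at (135,312) and the bushing bore at (152,211), all in the bright-blue bin. The tray at (400,190) measures 0.149 m a side, so the choice holds. I'm moving over the bin.

Emit:
apply_moves(
  moves=[
    [[0, 0, 0], -7.16],
    [[0.022, 0.0325, 0], 0],
    [[0.022, 0.0325, 0], 0],
    [[0.022, 0.0325, 0], 0],
    [[0.022, 0.0325, 0], 0],
  ],
  hand=0.087,
)

```text
time_s: 2.32
tcp_pos: [0.2453, 0.4542, 0.2224]
ee_rot: [[0.986, -0.165, 0.0], [-0.165, -0.986, -0.0], [0.0, 0.0, -1.0]]
wrist_force: [0.1, 0.8, 0.4]
gripper_width: 1.001
gripper_force: 0.0
```

Emit:
apply_moves(
  moves=[
    [[0.022, 0.0325, 0], 0],
    [[0.022, 0.0325, 0], 0],
    [[0.022, 0.0325, 0], 0],
    [[0.022, 0.0325, 0], 0],
    [[0.022, 0.0325, 0], 0],
  ],
)

```text
time_s: 2.73
tcp_pos: [0.3268, 0.2755, 0.2229]
ee_rot: [[0.986, -0.165, 0.001], [-0.165, -0.986, 0.001], [0.0, -0.001, -1.0]]
wrist_force: [1.2, 0.4, 0.7]
gripper_width: 0.998
gripper_force: 0.0
```

Emit:
apply_moves(
  moves=[
    [[0.022, 0.0325, 0], 0],
    [[0.022, 0.0325, 0], 0],
    [[0.022, 0.0325, 0], 0],
    [[0.022, 0.0325, 0], 0],
    [[0.022, 0.0325, 0], 0],
  ],
)

```text
time_s: 3.15
tcp_pos: [0.4083, 0.097, 0.2231]
ee_rot: [[0.986, -0.165, 0.001], [-0.165, -0.986, 0.001], [0.001, -0.001, -1.0]]
wrist_force: [0.6, 0.4, 0.0]
gripper_width: 0.996
gripper_force: 0.0
```

Emit:
apply_moves(
  moves=[
    [[0.022, 0.0325, 0], 0],
    [[0.022, 0.0325, 0], 0],
    [[0.022, 0.0325, 0], 0],
    [[0.022, 0.0325, 0], 0],
    [[0.022, 0.0325, 0], 0],
  ],
)

```text
time_s: 3.57
tcp_pos: [0.4899, -0.0818, 0.2229]
ee_rot: [[0.986, -0.166, 0.001], [-0.166, -0.986, 0.0], [0.001, -0.0, -1.0]]
wrist_force: [0.4, 0.7, 0.7]
gripper_width: 1.0
gripper_force: 0.0
```

```bash
cat > c.py <<'E'
from h import *
import sys
p=imaging.capture("wrist"); cv2.imwrite(f"pics/{sys.argv[1]}.png",p["frame"])
s=r.sense(); print(s["time_s"],s["tcp_pos"].round(4),s["ee_rot"].round(4).tolist(),s["joints"].round(1),s["wrist_force"].round(2))
for n in("nipple","coupling","bushing","side_mat","order_tray"):
    for m in models.cut_out(p,n)[:2]:
        c=max(cv2.findContours(m["region"].astype(np.uint8),0,1)[0],key=cv2.contourArea); print(n,round(m["confidence"],2),(np.array(m["extent"])*[640,480,640,480]).round(1))
for n,X in(("nip",(.4934,-.0814,.109)),("cou",(.5517,-.0906,.056)),("bus",(.608,-.0996,.034))): print(n,proj(p,X).round(1))
E
python3 c.py w1
```

```text
3.6167 [ 0.4924 -0.0865  0.2226] [[0.9853, -0.1709, 0.0014], [-0.1709, -0.9853, -0.0025], [0.0018, 0.0022, -1.0]] [  8.8   9.8 -16.8   0.2 -63.4  71.3] [ 3.41 -2.38  1.44]
nipple 0.92 [299.7 188.8  49.5  67.3]
coupling 0.6 [293.3 126.2  54.4  54.9]
bushing 0.81 [296.2  65.8  49.6  50.3]
side_mat 0.68 [  0.  137.5  45.5 149.2]
order_tray 0.94 [434.7  32.5 194.7 171.1]
order_tray 0.76 [420.  256.6 159.1 122.9]
nip [320.7 233.9]
cou [320.1 157.2]
bus [319.5  93.5]
```

View pics/w1.png

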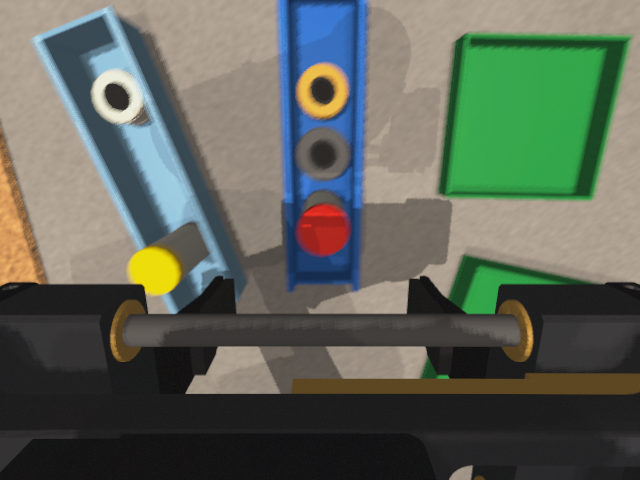

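The wrist view shows the red cap at (323,230), coupling bore (323,153) and bushing bore (323,91) in the bright-blue bin, with the small green tray at right (535,115). Next I refine with the arm at rest.

```bash
cat > d.py <<'E'
from h import *
import sys
def blob(p,lo,hi,near,rad):
    hsv=cv2.cvtColor(p["frame"],cv2.COLOR_BGR2HSV); m=cv2.inRange(hsv,lo,hi)
    if lo[0]==0 and hi[0]<12: m|=cv2.inRange(hsv,(172,lo[1],lo[2]),(180,255,255))
    k=np.zeros_like(m); cv2.circle(k,tuple(int(round(x)) for x in near),rad,255,-1); m&=k
    n,l,st,c=cv2.connectedComponentsWithStats(m)
    if n<2: return None
    i=1+np.argmax(st[1:,4]); q=max(cv2.findContours((l==i).astype(np.uint8),0,1)[0],key=cv2.contourArea)
    (u,v),_,_=cv2.minAreaRect(q); M=cv2.moments(cv2.convexHull(q)); return M['m10']/M['m00'],M['m01']/M['m00'],st[i,4]
SP={"nipple":((0,140,60),(8,255,255),.109,(.4934,-.0814)),"bushing":((15,110,70),(35,255,255),.034,(.608,-.0996)),"coupling":((0,0,0),(180,255,52),.056,(.5517,-.0906))}
def look(cam="wrist",names=SP,rad=35):
    p=imaging.capture(cam)
    s=r.sense(); print(cam,round(float(s["time_s"]),2),s["tcp_pos"].round(4),"hd",round(np.degrees(np.arctan2(s["ee_rot"][1,0],s["ee_rot"][0,0])),2))
    out={}
    for n in names:
        lo,hi,z,xy=SP[n]; b=blob(p,lo,hi,proj(p,(*xy,z)),rad)
        if b: out[n]=(b[0],b[1]); print(n,np.round(b,1),atz(p,b[0],b[1],z).round(4))
    return p,out
if __name__=="__main__":
    p,o=look(); np.savez("v_%s.npz"%sys.argv[1],p=p,o=o,allow_pickle=True)
    if len(sys.argv)>2:
        q=np.load("v_%s.npz"%sys.argv[2],allow_pickle=True); P=q["p"].item();O=q["o"].item()
        for n in o:
            if n in O: print("tri",n,tri(ray(p,*o[n]),ray(P,*O[n])).round(4))
E
python3 d.py 1
```

```text
wrist 3.92 [ 0.4891 -0.0789  0.2227] hd -9.47
nipple [ 323.2  229.2 2084. ] [ 0.4961 -0.0815  0.109 ]
bushing [ 322.4   90.6 1567. ] [ 0.6088 -0.1     0.034 ]
coupling [322.7 154.1 396. ] [ 0.553  -0.0909  0.056 ]
```

Emit:
apply_moves(
  moves=[
    [[-0.035, 0, 0.0], 0],
    [[-0.035, 0, 0.0], 0],
    [[0, 0, 0], 0],
    [[0, 0, 0], 0],
    [[0, 0, 0], 0],
  ],
)

```text
time_s: 4.33
tcp_pos: [0.4209, -0.0672, 0.2234]
ee_rot: [[0.987, -0.164, 0.002], [-0.164, -0.987, 0.0], [0.002, -0.001, -1.0]]
wrist_force: [0.8, -0.2, 0.1]
gripper_width: 1.001
gripper_force: 0.0
```

```bash
python3 d.py 2 1
```

```text
wrist 4.38 [ 0.4212 -0.0674  0.2232] hd -9.45
nipple [ 324.5  141.8 2460. ] [ 0.4952 -0.0814  0.109 ]
bushing [ 323.6   18.5 1367. ] [ 0.5994 -0.0983  0.034 ]
coupling [323.9  71.2 484. ] [ 0.5534 -0.0909  0.056 ]
tri nipple [ 0.4953 -0.0814  0.1056]
tri bushing [ 0.6164 -0.1015 -0.0221]
tri coupling [ 0.553  -0.0909  0.0577]
```

Emit:
apply_moves(
  moves=[
    [[0.0375, 0.001, 0], 0],
    [[0.0375, 0.001, 0], 0],
    [[0, 0, 0.04], 0],
    [[0, 0, 0.04], 0],
    [[0, 0, 0], 0],
  ],
)

```text
time_s: 4.8
tcp_pos: [0.4895, -0.0826, 0.135]
ee_rot: [[0.986, -0.168, -0.017], [-0.168, -0.986, 0.0], [-0.016, 0.003, -1.0]]
wrist_force: [-1.5, -0.6, -0.9]
gripper_width: 1.0
gripper_force: 0.0
```

```bash
python3 d.py 3 1; python3 -c "
from h import *
p=imaging.capture('wrist');cv2.imwrite('pics/w3.png',p['frame'])"
```

```text
wrist 4.85 [ 0.4918 -0.0828  0.1388] hd -9.58
nipple [ 318.9  268.5 3659. ] [ 0.4945 -0.0815  0.109 ]
bushing [ 317.3   71.7 2617. ] [ 0.6078 -0.0998  0.034 ]
coupling [318.2 157.3 705. ] [ 0.5529 -0.091   0.056 ]
tri nipple [ 0.4985 -0.082   0.1193]
tri bushing [ 0.6132 -0.1007  0.0017]
tri coupling [ 0.553  -0.0909  0.0571]
```

View pics/w3.png

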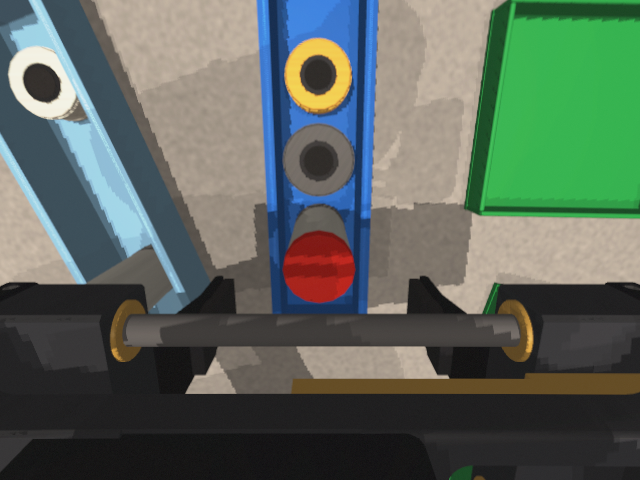

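The picture shows the red cap at (319,268), midway between the fingers in y and ahead of the bar as expected. Descend and grip.

Emit:
apply_moves(
  moves=[
    [[0, 0, 0.03], 0],
    [[0, 0, 0.03], 0],
    [[0, 0, 0.019], 0],
    [[0, 0, 0], 0],
    [[0, 0, 0], 0],
  ],
)

```text
time_s: 5.32
tcp_pos: [0.4959, -0.0825, 0.0655]
ee_rot: [[0.986, -0.165, 0.003], [-0.165, -0.986, -0.0], [0.003, -0.0, -1.0]]
wrist_force: [-0.3, -0.2, 0.7]
gripper_width: 1.005
gripper_force: 0.0
```

Emit:
apply_moves(
  moves=[
    [[0, 0, 0], 0],
    [[0, 0, 0], 0],
    [[0, 0, 0], 0],
    [[0, 0, 0], 0],
    [[0, 0, 0], 0],
  ],
  hand=0.02,
)

```text
time_s: 5.73
tcp_pos: [0.4945, -0.0825, 0.0644]
ee_rot: [[0.986, -0.166, 0.002], [-0.166, -0.986, 0.0], [0.002, -0.0, -1.0]]
wrist_force: [-0.0, -0.1, -0.4]
gripper_width: 0.708
gripper_force: 0.0
```

Emit:
apply_moves(
  moves=[
    [[0, 0, 0], 0],
    [[0, 0, 0], 0],
    [[0, 0, 0], 0],
  ],
)

```text
time_s: 5.98
tcp_pos: [0.4941, -0.0825, 0.0636]
ee_rot: [[0.986, -0.166, 0.0], [-0.166, -0.986, 0.0], [0.0, -0.0, -1.0]]
wrist_force: [0.9, 1.0, -3.0]
gripper_width: 0.48
gripper_force: 14.9
```

Emit:
apply_moves(
  moves=[
    [[0, 0, 0], 0],
    [[0, 0, -0.01], 0],
    [[0, 0, -0.03], 0],
    [[0, 0, -0.035], 0],
    [[0, 0, -0.035], 0],
  ],
)

```text
time_s: 6.4
tcp_pos: [0.4926, -0.0826, 0.1734]
ee_rot: [[0.986, -0.166, -0.004], [-0.166, -0.986, -0.0], [-0.004, 0.001, -1.0]]
wrist_force: [0.8, 0.9, -2.5]
gripper_width: 0.471
gripper_force: 30.0
```

Emit:
apply_moves(
  moves=[
    [[0, 0, -0.03], 0],
    [[0, 0, 0], 0],
    [[-0.0035, -0.0195, 0], 0],
    [[-0.0035, -0.0195, 0], 0],
    [[-0.007, -0.039, 0], 0],
  ],
)

```text
time_s: 6.82
tcp_pos: [0.4918, -0.0044, 0.2021]
ee_rot: [[0.985, -0.171, -0.003], [-0.171, -0.985, -0.001], [-0.003, 0.001, -1.0]]
wrist_force: [0.9, 0.8, -2.7]
gripper_width: 0.475
gripper_force: 30.0
```

Emit:
apply_moves(
  moves=[
    [[-0.007, -0.039, 0], 0],
    [[-0.007, -0.039, 0], 0],
    [[-0.007, -0.039, 0], 0],
    [[-0.007, -0.039, 0], 0],
    [[-0.007, -0.039, 0], 0],
  ],
)

```text
time_s: 7.23
tcp_pos: [0.4896, 0.1962, 0.202]
ee_rot: [[0.986, -0.166, -0.003], [-0.166, -0.986, -0.001], [-0.002, 0.002, -1.0]]
wrist_force: [1.0, 0.6, -3.0]
gripper_width: 0.476
gripper_force: 30.0
```

Emit:
apply_moves(
  moves=[
    [[-0.007, -0.039, 0], 0],
    [[-0.007, -0.039, 0], 0],
    [[-0.007, -0.036, 0], 0],
    [[0, 0, 0], 0],
    [[0, 0, 0], 0],
  ],
)

```text
time_s: 7.65
tcp_pos: [0.488, 0.3121, 0.2011]
ee_rot: [[0.987, -0.164, -0.003], [-0.164, -0.987, -0.002], [-0.003, 0.003, -1.0]]
wrist_force: [-0.1, -1.6, -2.9]
gripper_width: 0.48
gripper_force: 30.0
```

```bash
cat > e.py <<'E'
from h import *
s=r.sense(); print(s["tcp_pos"].round(4),s["gripper_width"]*87,s["time_s"])
w=imaging.capture("wrist");t=imaging.capture("top");d=imaging.capture("side")
cv2.imwrite("pics/mw.png",w["frame"]);cv2.imwrite("pics/ms.png",d["frame"][100:250,200:400])
for p,n in((w,"w"),(t,"t"),(d,"s")):
    for m in models.cut_out(p,"side_mat")[:1]:
        c=max(cv2.findContours(m["region"].astype(np.uint8),0,1)[0],key=cv2.contourArea); h=cv2.convexHull(c)
        for e in np.linspace(2,15,40):
            a=cv2.approxPolyDP(h,e,True)
            if len(a)==4: break
        a=a[:,0].astype(float); P=np.array([atz(p,*x,.004)[:2] for x in a]); print(n,m["confidence"],a.tolist(),P.round(3).tolist(),P.mean(0).round(4))
    globals()[n+"_a"]=a;globals()[n+"_P"]=P
for i,x in enumerate(t_P):
    j=np.argmin(np.linalg.norm(s_P-x,axis=1)); print("tri",tri(ray(t,*t_a[i]),ray(d,*s_a[j])).round(4))
E
python3 e.py
```

```text
[0.488  0.3121 0.2011] 41.745056738566184 7.65
w 0.66 [[375.0, 41.0], [379.0, 247.0], [261.0, 254.0], [236.0, 52.0]] [[0.642, 0.236], [0.445, 0.256], [0.458, 0.383], [0.654, 0.364]] [0.5498 0.3099]
t 0.94 [[101.0, 150.0], [157.0, 155.0], [148.0, 243.0], [108.0, 239.0]] [[0.653, 0.361], [0.639, 0.234], [0.444, 0.255], [0.455, 0.344]] [0.5479 0.2986]
s 0.81 [[338.0, 173.0], [272.0, 176.0], [269.0, 155.0], [332.0, 153.0]] [[0.638, 0.236], [0.444, 0.255], [0.455, 0.381], [0.649, 0.357]] [0.5466 0.3072]
tri [0.6523 0.3622 0.0011]
tri [0.638  0.2343 0.0048]
tri [0.4443 0.255  0.0042]
tri [0.4512 0.3336 0.0302]
```

View pics/mw.png

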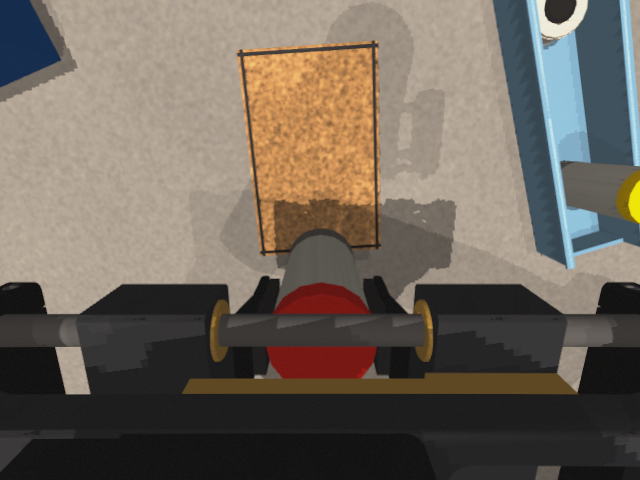

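The view shows the mat (corners (238,52), (376,43), (379,247), (262,254)) ahead, the nipple held upright and its foot over the near end of the mat. Lower and release.

Emit:
apply_moves(
  moves=[
    [[0, 0, 0.04], 0],
    [[0, 0, 0.04], 0],
    [[0, 0, 0.035], 0],
    [[0, 0, 0.015], 0],
    [[0, 0, 0.006], 0],
  ],
)

```text
time_s: 8.37
tcp_pos: [0.4877, 0.3081, 0.0643]
ee_rot: [[0.986, -0.168, -0.005], [-0.168, -0.986, -0.005], [-0.004, 0.006, -1.0]]
wrist_force: [0.7, 0.2, -3.1]
gripper_width: 0.477
gripper_force: 30.0
```

Emit:
apply_moves(
  moves=[
    [[0, 0, 0.003], 0],
    [[0, 0, 0], 0],
    [[0, 0, 0], 0],
  ],
)

```text
time_s: 8.62
tcp_pos: [0.4904, 0.3114, 0.0663]
ee_rot: [[0.986, -0.166, 0.003], [-0.166, -0.986, 0.002], [0.002, -0.003, -1.0]]
wrist_force: [0.7, -0.3, -3.3]
gripper_width: 0.475
gripper_force: 30.0
```

Emit:
apply_moves(
  moves=[
    [[0, 0, 0.001], 0],
    [[0, 0, 0], 0],
    [[0, 0, 0], 0],
    [[0, 0, 0], 0],
  ],
)

```text
time_s: 8.95
tcp_pos: [0.4894, 0.3109, 0.0642]
ee_rot: [[0.986, -0.166, 0.001], [-0.166, -0.986, 0.001], [0.001, -0.001, -1.0]]
wrist_force: [0.2, -1.2, -3.2]
gripper_width: 0.479
gripper_force: 30.0
```

Emit:
apply_moves(
  moves=[
    [[0, 0, 0.001], 0],
    [[0, 0, 0], 0],
    [[0, 0, 0], 0],
    [[0, 0, 0], 0],
  ],
)

```text
time_s: 9.28
tcp_pos: [0.4896, 0.311, 0.0635]
ee_rot: [[0.986, -0.166, 0.001], [-0.166, -0.986, 0.001], [0.001, -0.001, -1.0]]
wrist_force: [-1.0, 0.1, 6.6]
gripper_width: 0.476
gripper_force: 30.0
```

Emit:
apply_moves(
  moves=[
    [[0, 0, 0], 0],
    [[0, 0, 0], 0],
    [[0, 0, 0], 0],
    [[0, 0, 0], 0],
    [[0, 0, 0], 0],
  ],
  hand=0.087,
)

```text
time_s: 9.7
tcp_pos: [0.4892, 0.3106, 0.0622]
ee_rot: [[0.986, -0.166, -0.0], [-0.166, -0.986, -0.0], [-0.0, 0.0, -1.0]]
wrist_force: [-1.0, 0.0, -0.8]
gripper_width: 0.767
gripper_force: 0.0
```

Emit:
apply_moves(
  moves=[
    [[0, 0, -0.01], 0],
    [[0, 0, -0.04], 0],
    [[0, 0, -0.04], 0],
    [[0, 0, -0.04], 0],
    [[0, 0, -0.01], 0],
  ],
)

```text
time_s: 10.12
tcp_pos: [0.4924, 0.3128, 0.211]
ee_rot: [[0.986, -0.165, 0.011], [-0.165, -0.986, 0.008], [0.01, -0.01, -1.0]]
wrist_force: [0.5, 0.9, 0.6]
gripper_width: 0.99
gripper_force: 0.0
```

Emit:
apply_moves(
  moves=[
    [[0.0117, 0.0351, 0], 0],
    [[0.0117, 0.0351, 0], 0],
    [[0.0117, 0.0351, 0], 0],
    [[0.0117, 0.0351, 0], 0],
    [[0.0117, 0.0351, 0], 0],
  ],
)

```text
time_s: 10.53
tcp_pos: [0.5178, 0.1263, 0.2034]
ee_rot: [[0.986, -0.165, 0.001], [-0.165, -0.986, 0.001], [0.001, -0.001, -1.0]]
wrist_force: [0.4, -0.7, -1.4]
gripper_width: 0.995
gripper_force: 0.0
```

Emit:
apply_moves(
  moves=[
    [[0.0117, 0.0351, 0], 0],
    [[0.0117, 0.0351, 0], 0],
    [[0.0117, 0.0351, 0], 0],
    [[0.0117, 0.0351, 0], 0],
    [[0.0117, 0.0351, 0], 0],
  ],
)

```text
time_s: 10.95
tcp_pos: [0.5464, -0.0567, 0.2034]
ee_rot: [[0.986, -0.166, 0.001], [-0.166, -0.986, 0.0], [0.001, -0.0, -1.0]]
wrist_force: [0.6, 0.1, 0.6]
gripper_width: 0.998
gripper_force: 0.0
```

Emit:
apply_moves(
  moves=[
    [[0.0117, 0.0351, 0], 0],
    [[0, 0, 0], 7.1],
    [[0, 0, 0], 7.1],
    [[0, 0, 0], 7.1],
    [[0, 0, 0], 7.1],
  ],
)

```text
time_s: 11.37
tcp_pos: [0.552, -0.092, 0.2031]
ee_rot: [[0.784, -0.621, 0.001], [-0.621, -0.784, 0.0], [0.0, -0.0, -1.0]]
wrist_force: [-0.1, 0.1, -0.1]
gripper_width: 0.998
gripper_force: 0.0
```

Emit:
apply_moves(
  moves=[
    [[0, 0, 0], 7.1],
    [[0, 0, 0], 7.1],
    [[0, 0, 0], 7.1],
    [[0, 0, 0], 7.1],
    [[0, 0, 0], 7.1],
  ],
)

```text
time_s: 11.78
tcp_pos: [0.5521, -0.0915, 0.2032]
ee_rot: [[0.279, -0.96, 0.001], [-0.96, -0.279, 0.0], [0.0, -0.001, -1.0]]
wrist_force: [0.2, 0.7, -0.2]
gripper_width: 0.999
gripper_force: 0.0
```

Emit:
apply_moves(
  moves=[
    [[0, 0, 0], 7.1],
    [[0, 0, 0], 7.1],
    [[0, 0, 0], 7.1],
    [[0, 0, 0], 4.7],
    [[0, 0, 0], 0],
  ],
)

```text
time_s: 12.2
tcp_pos: [0.5521, -0.0915, 0.2031]
ee_rot: [[-0.166, -0.986, 0.001], [-0.986, 0.166, 0.0], [-0.0, -0.001, -1.0]]
wrist_force: [0.2, -0.4, 0.7]
gripper_width: 1.0
gripper_force: 0.0
```

```bash
python3 -c "
from d import *
p,o=look(names=['coupling','bushing'],rad=45);cv2.imwrite('pics/w4.png',p['frame'])
s=imaging.capture('side');f=s['frame'][120:270,240:420];cv2.imwrite('pics/s4.png',cv2.resize(f,None,fx=4,fy=4))
print(r.sense()['joints'].round(1))"
```

```text
wrist 12.25 [ 0.5521 -0.0915  0.2031] hd -99.36
coupling [320.7 228.  545. ] [ 0.5526 -0.0913  0.056 ]
bushing [ 263.2  221.  1437. ] [ 0.6072 -0.1022  0.034 ]
[  7.2  16.5 -10.6   0.  -62.8 -16.5]
```

View pics/w4.png

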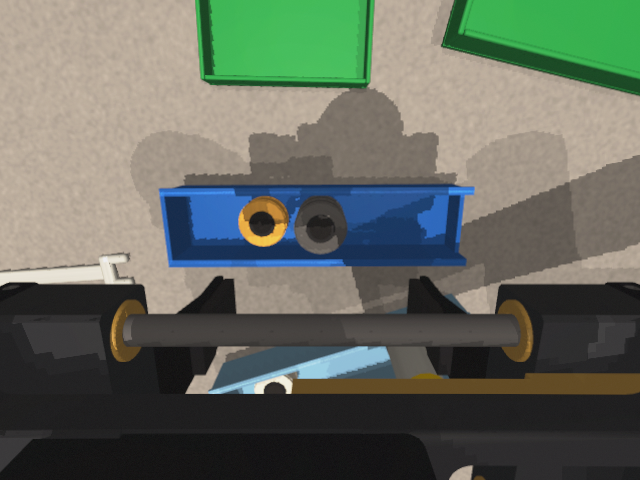

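View pics/s4.png

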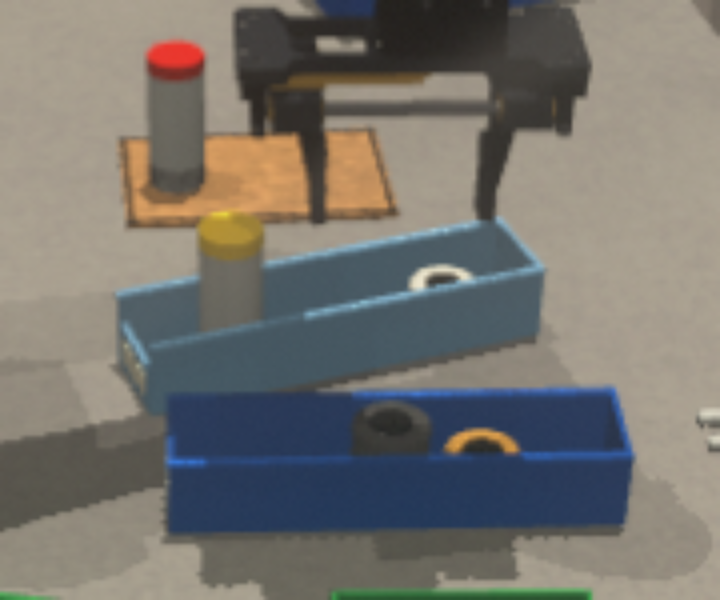

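The wrist view shows the coupling bore at (321,228), centred between the fingers, and the bushing at (263,221). The side view shows the nipple upright on the mat at crop (175,120). Descend on the coupling.

Emit:
apply_moves(
  moves=[
    [[0, 0, 0.04], 0],
    [[0, 0, 0.04], 0],
    [[0, 0, 0.04], 0],
    [[0, 0, 0.025], 0],
    [[0, 0, 0.01], 0],
  ],
  hand=0.08,
)

```text
time_s: 12.72
tcp_pos: [0.5491, -0.0916, 0.0436]
ee_rot: [[-0.163, -0.987, -0.008], [-0.987, 0.163, -0.0], [0.002, 0.008, -1.0]]
wrist_force: [-0.3, 0.0, 0.4]
gripper_width: 0.92
gripper_force: 0.0
```

Emit:
apply_moves(
  moves=[
    [[0, 0, 0.005], 0],
    [[0, 0, 0], 0],
    [[0, 0, 0], 0],
    [[0, 0, 0], 0],
  ],
)

```text
time_s: 13.05
tcp_pos: [0.5537, -0.0913, 0.0446]
ee_rot: [[-0.164, -0.987, 0.004], [-0.987, 0.164, 0.0], [-0.001, -0.004, -1.0]]
wrist_force: [-0.2, -0.4, 0.3]
gripper_width: 0.919
gripper_force: 0.0
```

Emit:
apply_moves(
  moves=[
    [[0, 0, 0], 0],
    [[0, 0, 0], 0],
    [[0, 0, 0], 0],
    [[0, 0, 0], 0],
    [[0, 0, 0], 0],
  ],
  hand=0.03,
)

```text
time_s: 13.47
tcp_pos: [0.5521, -0.0914, 0.0428]
ee_rot: [[-0.164, -0.986, 0.0], [-0.986, 0.164, 0.0], [-0.0, -0.0, -1.0]]
wrist_force: [-0.3, 0.1, -0.5]
gripper_width: 0.628
gripper_force: 0.0
```

Emit:
apply_moves(
  moves=[
    [[0, 0, 0], 0],
    [[0, 0, 0], 0],
    [[0, 0, 0], 0],
  ],
)

```text
time_s: 13.72
tcp_pos: [0.5528, -0.0914, 0.0428]
ee_rot: [[-0.164, -0.986, 0.002], [-0.986, 0.164, -0.0], [-0.0, -0.002, -1.0]]
wrist_force: [2.2, -0.3, 0.4]
gripper_width: 0.544
gripper_force: 30.0
```

Emit:
apply_moves(
  moves=[
    [[0, 0, -0.005], 0],
    [[0, 0, -0.02], 0],
    [[0, 0, -0.04], 0],
    [[0, 0, -0.04], 0],
    [[0, 0, -0.04], 0],
  ],
)

```text
time_s: 14.13
tcp_pos: [0.5504, -0.0914, 0.1882]
ee_rot: [[-0.165, -0.986, -0.004], [-0.986, 0.165, 0.0], [0.0, 0.004, -1.0]]
wrist_force: [2.4, -0.7, -2.6]
gripper_width: 0.539
gripper_force: 30.0
```

Emit:
apply_moves(
  moves=[
    [[0, 0, -0.015], -3.5],
    [[0, 0, 0], -7.1],
    [[0, 0, 0], -7.1],
    [[0, 0, 0], -7.1],
    [[0, 0, 0], -7.1],
  ],
)

```text
time_s: 14.55
tcp_pos: [0.5506, -0.0913, 0.2019]
ee_rot: [[0.387, -0.922, -0.003], [-0.922, -0.387, 0.001], [-0.002, 0.002, -1.0]]
wrist_force: [-0.3, -0.3, -2.8]
gripper_width: 0.545
gripper_force: 30.0
```

Emit:
apply_moves(
  moves=[
    [[0, 0, 0], -7.1],
    [[0, 0, 0], -7.1],
    [[0, 0, 0], -7.1],
    [[0, 0, 0], -7.1],
    [[0, 0, 0], -7.1],
  ],
)

```text
time_s: 14.97
tcp_pos: [0.5507, -0.0913, 0.2016]
ee_rot: [[0.851, -0.526, -0.003], [-0.526, -0.851, 0.001], [-0.003, 0.001, -1.0]]
wrist_force: [0.3, 0.7, -2.1]
gripper_width: 0.541
gripper_force: 30.0
```

Emit:
apply_moves(
  moves=[
    [[0, 0, 0], -7.1],
    [[0, 0, 0], -7.1],
    [[0, 0, 0], -7.1],
    [[0, 0, 0], -1.3],
    [[0, 0, 0], 0],
  ],
)

```text
time_s: 15.38
tcp_pos: [0.5511, -0.0914, 0.2019]
ee_rot: [[0.986, -0.167, -0.002], [-0.167, -0.986, 0.0], [-0.002, 0.0, -1.0]]
wrist_force: [0.6, -0.4, -3.1]
gripper_width: 0.541
gripper_force: 30.0
```

Emit:
apply_moves(
  moves=[
    [[-0.001, -0.018, 0], 0],
    [[-0.001, -0.036, 0], 0],
    [[-0.001, -0.036, 0], 0],
    [[-0.001, -0.036, 0], 0],
    [[-0.001, -0.036, 0], 0],
  ],
)

```text
time_s: 15.8
tcp_pos: [0.5732, 0.0705, 0.2024]
ee_rot: [[0.986, -0.168, -0.001], [-0.168, -0.986, -0.0], [-0.001, 0.0, -1.0]]
wrist_force: [0.9, 0.0, -1.9]
gripper_width: 0.544
gripper_force: 30.0
```

Emit:
apply_moves(
  moves=[
    [[-0.001, -0.036, 0], 0],
    [[-0.001, -0.036, 0], 0],
    [[-0.001, -0.036, 0], 0],
    [[-0.001, -0.036, 0], 0],
    [[-0.001, -0.036, 0], 0],
  ],
)

```text
time_s: 16.22
tcp_pos: [0.5978, 0.2492, 0.2021]
ee_rot: [[0.986, -0.167, -0.001], [-0.167, -0.986, -0.001], [-0.001, 0.001, -1.0]]
wrist_force: [-0.5, -0.5, -3.0]
gripper_width: 0.54
gripper_force: 30.0
```

Emit:
apply_moves(
  moves=[
    [[0, -0.036, 0], 0],
    [[0, -0.019, 0], 0],
    [[0, 0, 0], 0],
    [[0, 0, 0], 0],
  ],
)

```text
time_s: 16.55
tcp_pos: [0.6067, 0.3027, 0.2012]
ee_rot: [[0.986, -0.165, -0.002], [-0.165, -0.986, -0.001], [-0.002, 0.002, -1.0]]
wrist_force: [-0.6, -0.2, -2.5]
gripper_width: 0.545
gripper_force: 30.0
```

```bash
python3 -c "
from h import *
p=imaging.capture('wrist');cv2.imwrite('pics/w5.png',p['frame'])
s=r.sense();print(s['tcp_pos'],s['gripper_width']*87,s['wrist_force'])"
```

```text
[0.60677115 0.30165706 0.20161851] 47.6597938814945 [ 0.63247003 -0.10570439 -2.3815798 ]
```

View pics/w5.png

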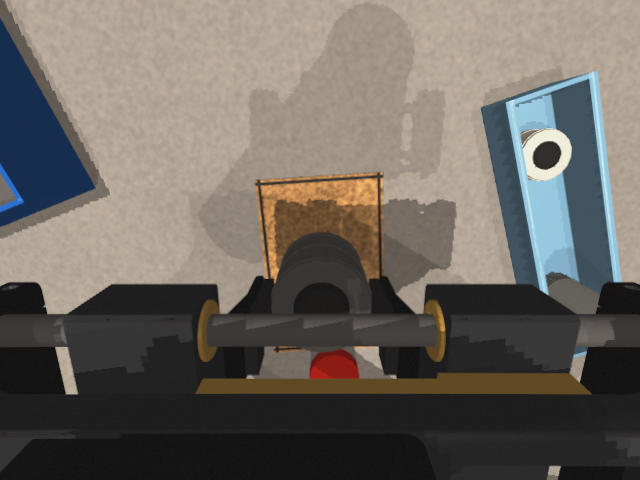

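The coupling is held level over the far half of the mat (322,270), with the nipple cap visible behind at (333,365). Lower.

Emit:
apply_moves(
  moves=[
    [[0, 0, 0.04], 0],
    [[0, 0, 0.04], 0],
    [[0, 0, 0.04], 0],
    [[0, 0, 0.025], 0],
    [[0, 0, 0.01], 0],
  ],
)

```text
time_s: 17.02
tcp_pos: [0.6042, 0.298, 0.0427]
ee_rot: [[0.986, -0.168, -0.009], [-0.168, -0.986, -0.006], [-0.008, 0.008, -1.0]]
wrist_force: [-19.0, -5.2, 34.5]
gripper_width: 0.544
gripper_force: 30.1
```

Emit:
apply_moves(
  moves=[
    [[0, 0, 0.003], 0],
    [[0, 0, 0.001], 0],
    [[0, 0, 0], 0],
    [[0, 0, 0], 0],
    [[0, 0, 0], 0],
  ],
)

```text
time_s: 17.43
tcp_pos: [0.6082, 0.3022, 0.0452]
ee_rot: [[0.986, -0.165, 0.002], [-0.165, -0.986, 0.002], [0.002, -0.002, -1.0]]
wrist_force: [-0.4, -0.5, -2.2]
gripper_width: 0.543
gripper_force: 30.0
```

Emit:
apply_moves(
  moves=[
    [[0, 0, 0.001], 0],
    [[0, 0, 0], 0],
    [[0, 0, 0], 0],
    [[0, 0, 0], 0],
  ],
)

```text
time_s: 17.77
tcp_pos: [0.6075, 0.3019, 0.0429]
ee_rot: [[0.986, -0.164, 0.0], [-0.164, -0.986, 0.0], [0.0, -0.0, -1.0]]
wrist_force: [-0.6, -0.2, -1.1]
gripper_width: 0.542
gripper_force: 30.0
```

Emit:
apply_moves(
  moves=[
    [[0, 0, 0.001], 0],
    [[0, 0, 0], 0],
    [[0, 0, 0], 0],
    [[0, 0, 0], 0],
  ],
)

```text
time_s: 18.1
tcp_pos: [0.6077, 0.302, 0.0428]
ee_rot: [[0.986, -0.164, 0.001], [-0.164, -0.986, 0.0], [0.001, -0.0, -1.0]]
wrist_force: [-1.9, -0.7, 5.6]
gripper_width: 0.545
gripper_force: 30.0
```

Emit:
apply_moves(
  moves=[
    [[0, 0, 0], 0],
    [[0, 0, 0], 0],
    [[0, 0, 0], 0],
    [[0, 0, 0], 0],
    [[0, 0, 0], 0],
  ],
  hand=0.087,
)

```text
time_s: 18.52
tcp_pos: [0.6074, 0.3018, 0.0411]
ee_rot: [[0.986, -0.164, -0.0], [-0.164, -0.986, -0.0], [-0.0, 0.0, -1.0]]
wrist_force: [0.1, -0.8, -0.2]
gripper_width: 0.837
gripper_force: 0.0
```

Emit:
apply_moves(
  moves=[
    [[0, 0, 0], 0],
    [[0, 0, -0.01], 0],
    [[0, 0, -0.04], 0],
    [[0, 0, -0.04], 0],
    [[0, 0, -0.04], 0],
  ],
)

```text
time_s: 18.93
tcp_pos: [0.6073, 0.3015, 0.1735]
ee_rot: [[0.986, -0.164, -0.0], [-0.164, -0.986, -0.001], [-0.0, 0.001, -1.0]]
wrist_force: [0.3, 0.7, -0.7]
gripper_width: 0.995
gripper_force: 0.0
```

```bash
python3 -c "
from h import *
r0=r.sense();print(r0['tcp_pos'],r0['ee_rot'].round(3).tolist())
p=imaging.capture('side');f=p['frame'][120:270,240:420];cv2.imwrite('pics/s6.png',cv2.resize(f,None,fx=4,fy=4))
"
```

```text
[0.60725256 0.30149617 0.1734605 ] [[0.986, -0.164, -0.0], [-0.164, -0.986, -0.001], [-0.0, 0.001, -1.0]]
```

View pics/s6.png

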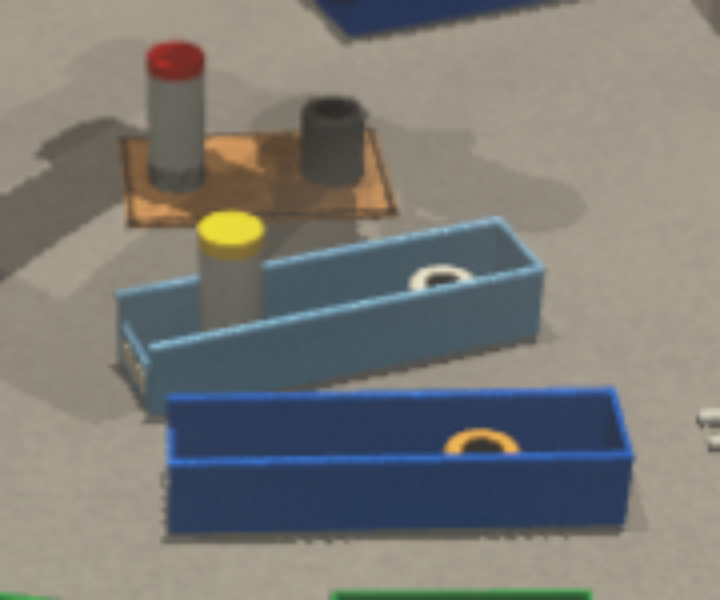

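The side view shows both nipple (175,120) and coupling (333,145) upright on the mat. Next the bushing.

Emit:
apply_moves(
  moves=[
    [[0, 0, -0.03], 0],
    [[0.006, 0.036, 0], 0],
    [[0.006, 0.036, 0], 0],
    [[0.006, 0.036, 0], 0],
    [[0.006, 0.036, 0], 0],
  ],
)

```text
time_s: 19.4
tcp_pos: [0.6072, 0.1546, 0.2025]
ee_rot: [[0.987, -0.163, 0.001], [-0.163, -0.987, 0.001], [0.001, -0.001, -1.0]]
wrist_force: [1.0, -0.8, 0.3]
gripper_width: 1.002
gripper_force: 0.0
```

Emit:
apply_moves(
  moves=[
    [[0.006, 0.036, 0], 0],
    [[0.006, 0.036, 0], 0],
    [[0.006, 0.036, 0], 0],
    [[0.006, 0.036, 0], 0],
    [[0.006, 0.036, 0], 0],
  ],
)

```text
time_s: 19.82
tcp_pos: [0.6072, -0.0284, 0.2024]
ee_rot: [[0.986, -0.164, 0.001], [-0.164, -0.986, 0.0], [0.001, -0.0, -1.0]]
wrist_force: [0.9, -0.2, -0.4]
gripper_width: 1.001
gripper_force: 0.0
```

Emit:
apply_moves(
  moves=[
    [[0.006, 0.036, 0], 0],
    [[0.006, 0.036, 0], 0],
    [[0, 0, 0], 7.1],
    [[0, 0, 0], 7.1],
    [[0, 0, 0], 7.1],
  ],
)

```text
time_s: 20.23
tcp_pos: [0.6074, -0.1009, 0.2022]
ee_rot: [[0.855, -0.518, 0.001], [-0.518, -0.855, 0.0], [0.001, -0.0, -1.0]]
wrist_force: [0.4, -0.3, 0.4]
gripper_width: 0.999
gripper_force: 0.0
```

Emit:
apply_moves(
  moves=[
    [[0, 0, 0], 7.1],
    [[0, 0, 0], 7.1],
    [[0, 0, 0], 7.1],
    [[0, 0, 0], 7.1],
    [[0, 0, 0], 7.1],
  ],
)

```text
time_s: 20.65
tcp_pos: [0.6075, -0.0997, 0.2022]
ee_rot: [[0.397, -0.918, 0.001], [-0.918, -0.397, 0.0], [0.0, -0.001, -1.0]]
wrist_force: [-0.4, 0.9, -0.9]
gripper_width: 0.999
gripper_force: 0.0
```

Emit:
apply_moves(
  moves=[
    [[0, 0, 0], 7.1],
    [[0, 0, 0], 7.1],
    [[0, 0, 0], 7.1],
    [[0, 0, 0], 7.1],
    [[0, 0, 0], 4.8],
  ],
)

```text
time_s: 21.07
tcp_pos: [0.6075, -0.0997, 0.2022]
ee_rot: [[-0.17, -0.985, 0.001], [-0.985, 0.17, 0.0], [-0.0, -0.001, -1.0]]
wrist_force: [0.7, 0.8, -0.1]
gripper_width: 0.996
gripper_force: 0.0
```

Emit:
apply_moves(
  moves=[
    [[0, 0, 0], 0],
    [[0, 0, 0], 0],
    [[0, 0, 0], 0],
  ],
)

```text
time_s: 21.32
tcp_pos: [0.6075, -0.0997, 0.2019]
ee_rot: [[-0.162, -0.987, 0.001], [-0.987, 0.162, 0.0], [-0.0, -0.001, -1.0]]
wrist_force: [-0.4, 0.5, 0.6]
gripper_width: 1.002
gripper_force: 0.0
```

```bash
python3 -c "
from d import *
p,o=look(names=['bushing'],rad=50);cv2.imwrite('pics/w7.png',p['frame'])
# bore+ring: whole-mask check by network
for m in models.cut_out(p,'bushing')[:1]:
  e=np.array(m['extent'])*[640,480,640,480];print(e,atz(p,e[0]+e[2]/2,e[1]+e[3]/2,.03))"
```

```text
wrist 21.37 [ 0.6075 -0.0996  0.2018] hd -99.37
bushing [ 319.2  220.3 1379. ] [ 0.609  -0.1023  0.034 ]
[296.128 194.304  46.72   45.888] [ 0.60838271 -0.10445668  0.03      ]
```

View pics/w7.png

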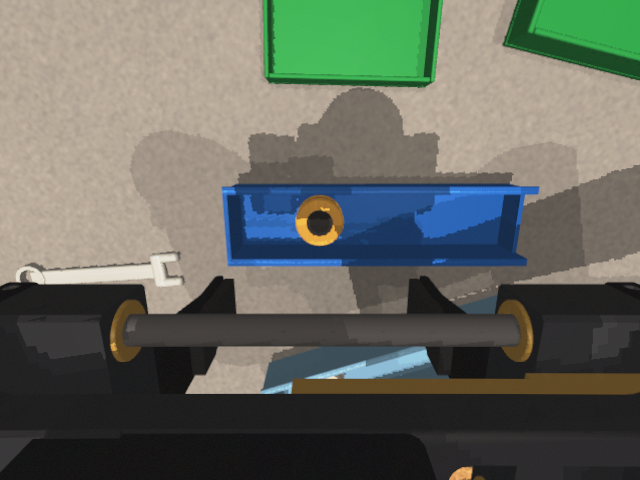

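The bushing (319,220) is centred between the fingers with clear lane on both sides. Descend gently.

Emit:
apply_moves(
  moves=[
    [[0.001, -0.0015, 0.04], 0],
    [[0, 0, 0.04], 0],
    [[0, 0, 0.04], 0],
    [[0, 0, 0.03], 0],
    [[0, 0, 0.015], 0],
  ],
)

```text
time_s: 21.83
tcp_pos: [0.6058, -0.1009, 0.0319]
ee_rot: [[-0.164, -0.986, -0.008], [-0.986, 0.164, 0.0], [0.001, 0.007, -1.0]]
wrist_force: [-0.5, -1.1, 0.3]
gripper_width: 1.002
gripper_force: 0.0
```

Emit:
apply_moves(
  moves=[
    [[0, 0, 0.01], 0],
    [[0, 0, 0.007], 0],
    [[0, 0, 0.004], 0],
    [[0, 0, 0.002], 0],
    [[0, 0, 0], 0],
  ],
)

```text
time_s: 22.25
tcp_pos: [0.6095, -0.1009, 0.0144]
ee_rot: [[-0.164, -0.986, 0.002], [-0.986, 0.164, 0.0], [-0.0, -0.002, -1.0]]
wrist_force: [0.5, 0.1, 0.3]
gripper_width: 1.0
gripper_force: 0.0
```

Emit:
apply_moves(
  moves=[
    [[0, 0, 0], 0],
    [[0, 0, 0], 0],
    [[0, 0, 0], 0],
    [[0, 0, 0], 0],
    [[0, 0, 0], 0],
  ],
  hand=0.03,
)

```text
time_s: 22.67
tcp_pos: [0.6089, -0.1009, 0.0139]
ee_rot: [[-0.164, -0.986, 0.001], [-0.986, 0.164, 0.0], [-0.0, -0.001, -1.0]]
wrist_force: [0.2, 0.7, 0.5]
gripper_width: 0.707
gripper_force: 0.0
```

Emit:
apply_moves(
  moves=[
    [[0, 0, 0], 0],
    [[0, 0, 0], 0],
    [[0, 0, 0], 0],
    [[0, 0, 0], 0],
    [[0, 0, 0], 0],
  ],
)

```text
time_s: 23.08
tcp_pos: [0.6089, -0.1009, 0.0136]
ee_rot: [[-0.164, -0.986, 0.0], [-0.986, 0.164, -0.0], [0.0, -0.0, -1.0]]
wrist_force: [0.3, 0.0, 0.6]
gripper_width: 0.519
gripper_force: 30.0
```

Emit:
apply_moves(
  moves=[
    [[0, 0, -0.005], 0],
    [[0, 0, -0.025], 0],
    [[0, 0, -0.04], 0],
    [[0, 0, -0.04], 0],
    [[0, 0, -0.01], 0],
  ],
)

```text
time_s: 23.5
tcp_pos: [0.6124, -0.1012, 0.1408]
ee_rot: [[-0.163, -0.987, 0.012], [-0.987, 0.163, -0.001], [-0.001, -0.012, -1.0]]
wrist_force: [1.5, -0.2, -1.0]
gripper_width: 0.526
gripper_force: 30.0
```

Emit:
apply_moves(
  moves=[
    [[0.02, 0.003, 0], 0],
    [[0.035, 0.005, 0], 0],
    [[0.035, 0.005, 0], 0],
    [[0.035, 0.005, 0], 0],
    [[0.035, 0.005, 0], 0],
  ],
)

```text
time_s: 23.92
tcp_pos: [0.5585, -0.2559, 0.1331]
ee_rot: [[-0.164, -0.986, -0.001], [-0.986, 0.164, 0.001], [-0.0, 0.001, -1.0]]
wrist_force: [1.2, 0.4, -1.5]
gripper_width: 0.52
gripper_force: 30.0
```

Emit:
apply_moves(
  moves=[
    [[0.03, 0.005, 0], 0],
    [[0.01, 0.001, 0], 0],
    [[0, 0, 0], 0],
    [[0, 0, 0], 0],
    [[0, 0, 0], 0],
  ],
)

```text
time_s: 24.33
tcp_pos: [0.5474, -0.2925, 0.1332]
ee_rot: [[-0.164, -0.987, -0.0], [-0.987, 0.164, 0.001], [-0.0, 0.001, -1.0]]
wrist_force: [0.3, 0.7, -2.6]
gripper_width: 0.518
gripper_force: 30.0
```

```bash
python3 -c "
from h import *
s=r.sense();print(s['tcp_pos'],s['gripper_width']*87,s['wrist_force'])
p=imaging.capture('side');f=p['frame'][190:340,270:430];cv2.imwrite('pics/s8.png',cv2.resize(f,None,fx=4,fy=4))"
```

```text
[ 0.54741521 -0.29247277  0.13324689] 45.054828360776305 [ 0.34712835  0.67443186 -2.64314206]
```

View pics/s8.png

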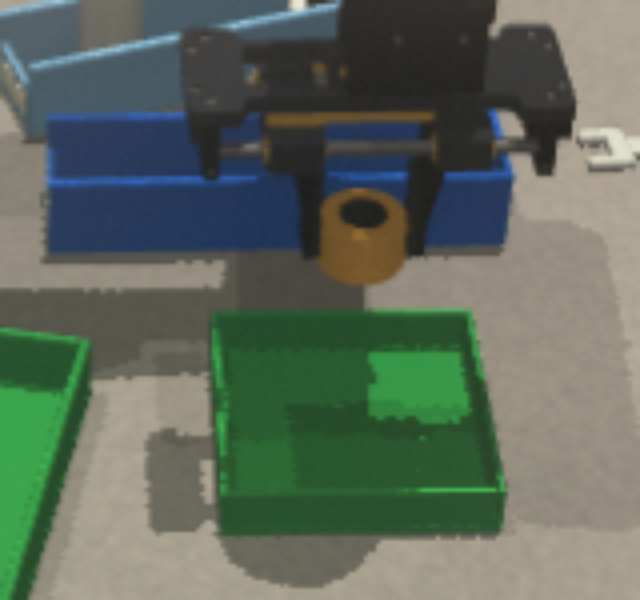

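The bushing hangs level in the fingers (363,235) above the small tray. Lower 0.12 gently.

Emit:
apply_moves(
  moves=[
    [[0, 0, 0.04], 0],
    [[0, 0, 0.035], 0],
    [[0, 0, 0.02], 0],
    [[0, 0, 0.01], 0],
    [[0, 0, 0.005], 0],
  ],
)

```text
time_s: 24.8
tcp_pos: [0.547, -0.2921, 0.0219]
ee_rot: [[-0.163, -0.987, -0.003], [-0.987, 0.163, 0.001], [-0.0, 0.003, -1.0]]
wrist_force: [-0.6, -0.5, -1.5]
gripper_width: 0.523
gripper_force: 30.0
```

Emit:
apply_moves(
  moves=[
    [[0, 0, 0.004], 0],
    [[0, 0, 0.003], 0],
    [[0, 0, 0.002], 0],
    [[0, 0, 0.001], 0],
    [[0, 0, 0], 0],
  ],
)

```text
time_s: 25.22
tcp_pos: [0.5477, -0.2935, 0.0143]
ee_rot: [[-0.164, -0.986, 0.001], [-0.986, 0.164, -0.0], [0.0, -0.001, -1.0]]
wrist_force: [-0.5, 0.4, -2.2]
gripper_width: 0.523
gripper_force: 30.0
```

Emit:
apply_moves(
  moves=[
    [[0, 0, 0], 0],
    [[0, 0, 0], 0],
    [[0, 0, 0], 0],
  ],
)

```text
time_s: 25.47
tcp_pos: [0.5475, -0.2935, 0.014]
ee_rot: [[-0.164, -0.986, 0.001], [-0.986, 0.164, -0.0], [0.0, -0.001, -1.0]]
wrist_force: [-0.1, -0.6, -1.4]
gripper_width: 0.517
gripper_force: 30.0
```

Emit:
apply_moves(
  moves=[
    [[0, 0, 0.001], 0],
    [[0, 0, 0], 0],
    [[0, 0, 0], 0],
  ],
)

```text
time_s: 25.72
tcp_pos: [0.5476, -0.2936, 0.0135]
ee_rot: [[-0.164, -0.986, 0.001], [-0.986, 0.164, -0.0], [0.0, -0.001, -1.0]]
wrist_force: [-1.3, 1.8, 5.6]
gripper_width: 0.521
gripper_force: 30.0
```

Emit:
apply_moves(
  moves=[
    [[0, 0, 0], 0],
    [[0, 0, 0], 0],
    [[0, 0, 0], 0],
    [[0, 0, 0], 0],
    [[0, 0, 0], 0],
  ],
  hand=0.08,
)

```text
time_s: 26.13
tcp_pos: [0.5473, -0.2934, 0.0122]
ee_rot: [[-0.164, -0.986, -0.0], [-0.986, 0.164, 0.0], [-0.0, 0.0, -1.0]]
wrist_force: [-0.5, -1.0, 0.4]
gripper_width: 0.813
gripper_force: 0.0
```

Emit:
apply_moves(
  moves=[
    [[0, 0, 0], 0],
    [[0, 0, -0.01], 0],
    [[0, 0, -0.035], 0],
    [[0, 0, -0.035], 0],
    [[0, 0, -0.035], 0],
  ],
)

```text
time_s: 26.55
tcp_pos: [0.547, -0.2934, 0.1293]
ee_rot: [[-0.164, -0.986, -0.001], [-0.986, 0.164, -0.0], [0.0, 0.001, -1.0]]
wrist_force: [0.6, 0.4, 0.5]
gripper_width: 0.914
gripper_force: 0.0
```

Emit:
apply_moves(
  moves=[
    [[0, 0, -0.035], 0],
    [[0, 0, -0.035], 0],
    [[0, 0, 0], 0],
    [[0, 0, 0], 0],
  ],
)

```text
time_s: 26.88
tcp_pos: [0.5486, -0.2938, 0.2014]
ee_rot: [[-0.164, -0.986, 0.007], [-0.986, 0.164, -0.002], [0.001, -0.007, -1.0]]
wrist_force: [-0.1, 0.2, -1.5]
gripper_width: 0.921
gripper_force: 0.0
```

```bash
python3 -c "
from h import *
s=r.sense();print(s['tcp_pos'],s['time_s'])
p=imaging.capture('side');cv2.imwrite('pics/s9.png',p['frame'][140:340,230:430].repeat(3,0).repeat(3,1))"
```

```text
[ 0.54857644 -0.29377619  0.20142966] 26.8833
```

View pics/s9.png

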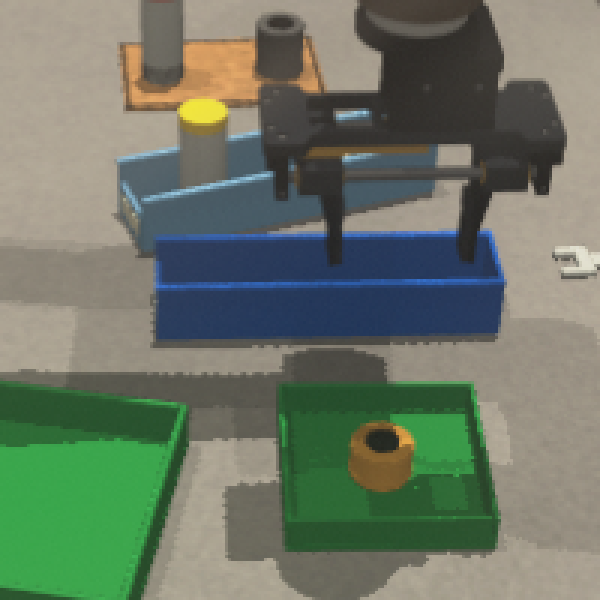

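The bushing stands in the small tray (381,455), and nipple and coupling are still on the mat. Back to the coupling.

Emit:
apply_moves(
  moves=[
    [[-0.02, 0.0015, 0], 0],
    [[-0.04, 0.0026, 0], 0],
    [[-0.04, 0.0026, 0], 0],
    [[-0.04, 0.0026, 0], 0],
    [[-0.04, 0.0026, 0], 0],
  ],
)

```text
time_s: 27.35
tcp_pos: [0.5639, -0.1123, 0.1958]
ee_rot: [[-0.165, -0.986, -0.004], [-0.986, 0.165, 0.0], [0.001, 0.004, -1.0]]
wrist_force: [-0.3, 0.5, -0.2]
gripper_width: 0.92
gripper_force: 0.0
```

Emit:
apply_moves(
  moves=[
    [[-0.04, 0.0026, 0], 0],
    [[-0.04, 0.0026, 0], 0],
    [[-0.04, 0.0026, 0], 0],
    [[-0.04, 0.0026, 0], 0],
    [[-0.04, 0.0026, 0], 0],
  ],
)

```text
time_s: 27.77
tcp_pos: [0.584, 0.0872, 0.1959]
ee_rot: [[-0.164, -0.986, -0.003], [-0.986, 0.164, -0.001], [0.002, 0.003, -1.0]]
wrist_force: [1.2, -0.3, 0.3]
gripper_width: 0.92
gripper_force: 0.0
```

Emit:
apply_moves(
  moves=[
    [[-0.04, 0.0026, 0], 0],
    [[-0.04, 0.0026, 0], 0],
    [[-0.04, 0.0026, 0], 0],
    [[-0.04, 0.0026, 0], 0],
    [[-0.04, 0.0026, 0], 0],
  ],
)

```text
time_s: 28.18
tcp_pos: [0.6042, 0.2864, 0.1956]
ee_rot: [[-0.164, -0.986, -0.003], [-0.986, 0.164, -0.002], [0.003, 0.003, -1.0]]
wrist_force: [1.4, -0.5, -0.2]
gripper_width: 0.922
gripper_force: 0.0
```

Emit:
apply_moves(
  moves=[
    [[-0.017, 0.0006, 0], 0],
    [[0, 0, 0], -7.1],
    [[0, 0, 0], -7.1],
    [[0, 0, 0], -7.1],
    [[0, 0, 0], -7.1],
  ],
)

```text
time_s: 28.6
tcp_pos: [0.6064, 0.3016, 0.1951]
ee_rot: [[0.331, -0.944, -0.004], [-0.944, -0.331, -0.003], [0.001, 0.004, -1.0]]
wrist_force: [-0.3, -0.1, -0.1]
gripper_width: 0.92
gripper_force: 0.0
```

Emit:
apply_moves(
  moves=[
    [[0, 0, 0], -7.1],
    [[0, 0, 0], -7.1],
    [[0, 0, 0], -7.1],
    [[0, 0, 0], -7.1],
    [[0, 0, 0], -7.1],
  ],
)

```text
time_s: 29.02
tcp_pos: [0.6065, 0.3012, 0.1953]
ee_rot: [[0.817, -0.577, -0.004], [-0.577, -0.817, -0.002], [-0.002, 0.004, -1.0]]
wrist_force: [-0.5, 0.0, 0.2]
gripper_width: 0.917
gripper_force: 0.0
```

Emit:
apply_moves(
  moves=[
    [[0, 0, 0], -7.1],
    [[0, 0, 0], -7.1],
    [[0, 0, 0], -7.1],
    [[0, 0, 0], -4.8],
    [[0, 0, 0], 0],
  ],
)

```text
time_s: 29.43
tcp_pos: [0.6066, 0.3013, 0.1955]
ee_rot: [[0.987, -0.163, -0.003], [-0.163, -0.987, -0.002], [-0.003, 0.003, -1.0]]
wrist_force: [-0.3, 0.6, -0.1]
gripper_width: 0.922
gripper_force: 0.0
```

Emit:
apply_moves(
  moves=[
    [[0, 0, 0], 0],
    [[0, 0, 0], 0],
  ],
)

```text
time_s: 29.6
tcp_pos: [0.6071, 0.3015, 0.1965]
ee_rot: [[0.986, -0.166, -0.002], [-0.166, -0.986, -0.001], [-0.001, 0.001, -1.0]]
wrist_force: [-0.0, 0.6, 0.7]
gripper_width: 0.918
gripper_force: 0.0
```

```bash
python3 -c "
from d import *
SP['coupling']=(*SP['coupling'][:3],(.6075,.302))
p,o=look(names=['coupling'],rad=16);cv2.imwrite('pics/w10.png',p['frame'])"
```

```text
wrist 29.65 [0.6072 0.3016 0.1968] hd -9.55
coupling [319.7 229.3 705. ] [0.6078 0.3031 0.056 ]
```

View pics/w10.png

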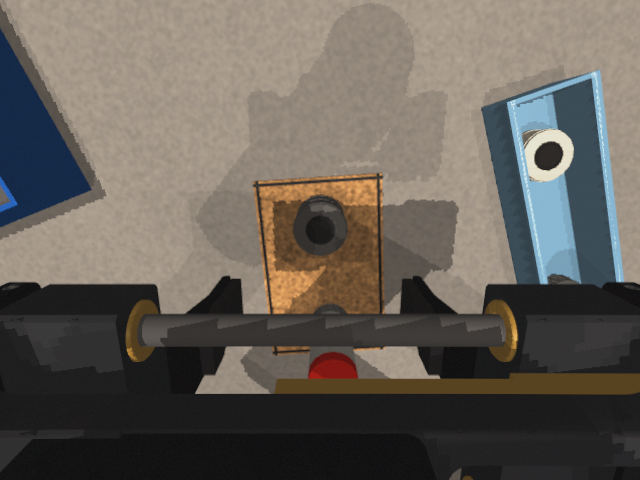

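The coupling (320,229) is centred between the fingers and the nipple cap is behind at (332,366). Descend and grip.

Emit:
apply_moves(
  moves=[
    [[0, 0, 0.04], 0],
    [[0, 0, 0.04], 0],
    [[0, 0, 0.04], 0],
    [[0, 0, 0.02], 0],
    [[0, 0, 0.01], 0],
  ],
)

```text
time_s: 30.07
tcp_pos: [0.6051, 0.3001, 0.0429]
ee_rot: [[0.986, -0.166, -0.007], [-0.166, -0.986, -0.005], [-0.006, 0.006, -1.0]]
wrist_force: [0.0, -0.1, -0.3]
gripper_width: 0.919
gripper_force: 0.0
```

Emit:
apply_moves(
  moves=[
    [[0, 0, 0.004], 0],
    [[0, 0, 0], 0],
    [[0, 0, 0], 0],
    [[0, 0, 0], 0],
    [[0, 0, 0], 0],
  ],
)

```text
time_s: 30.48
tcp_pos: [0.6084, 0.3025, 0.0457]
ee_rot: [[0.986, -0.164, 0.003], [-0.164, -0.986, 0.002], [0.003, -0.003, -1.0]]
wrist_force: [0.3, -0.3, 0.7]
gripper_width: 0.92
gripper_force: 0.0
```

Emit:
apply_moves(
  moves=[
    [[0, 0, 0], 0],
    [[0, 0, 0], 0],
    [[0, 0, 0], 0],
    [[0, 0, 0], 0],
    [[0, 0, 0], 0],
  ],
  hand=0.03,
)

```text
time_s: 30.9
tcp_pos: [0.6074, 0.3018, 0.0436]
ee_rot: [[0.986, -0.164, 0.0], [-0.164, -0.986, 0.0], [0.0, -0.0, -1.0]]
wrist_force: [0.7, -0.6, 1.1]
gripper_width: 0.626
gripper_force: 0.0
```

Emit:
apply_moves(
  moves=[
    [[0, 0, 0], 0],
    [[0, 0, 0], 0],
    [[0, 0, 0], 0],
    [[0, 0, 0], 0],
  ],
)

```text
time_s: 31.23
tcp_pos: [0.6076, 0.3021, 0.0436]
ee_rot: [[0.986, -0.164, 0.001], [-0.164, -0.986, 0.0], [0.0, -0.001, -1.0]]
wrist_force: [0.2, 0.2, -0.5]
gripper_width: 0.538
gripper_force: 30.0
```

Emit:
apply_moves(
  moves=[
    [[0, 0, -0.005], 0],
    [[0, 0, -0.025], 0],
    [[0, 0, -0.04], 0],
    [[0, 0, -0.04], 0],
    [[0, 0, -0.04], 0],
  ],
)

```text
time_s: 31.65
tcp_pos: [0.6065, 0.301, 0.1943]
ee_rot: [[0.986, -0.165, -0.003], [-0.165, -0.986, -0.002], [-0.002, 0.002, -1.0]]
wrist_force: [1.4, 1.1, -2.8]
gripper_width: 0.541
gripper_force: 30.0
```

Emit:
apply_moves(
  moves=[
    [[0, 0, -0.01], 0],
    [[0.001, 0.019, 0], 0],
    [[0.001, 0.037, 0], 0],
    [[0.001, 0.037, 0], 0],
    [[0.001, 0.037, 0], 0],
  ],
)

```text
time_s: 32.07
tcp_pos: [0.5885, 0.1714, 0.2023]
ee_rot: [[0.987, -0.164, -0.003], [-0.164, -0.987, -0.001], [-0.003, 0.001, -1.0]]
wrist_force: [0.4, -0.2, -2.7]
gripper_width: 0.542
gripper_force: 30.0
```

Emit:
apply_moves(
  moves=[
    [[0.001, 0.037, 0], 0],
    [[0.001, 0.037, 0], 0],
    [[0.001, 0.037, 0], 0],
    [[0.001, 0.037, 0], 0],
    [[0.001, 0.037, 0], 0],
  ],
)

```text
time_s: 32.48
tcp_pos: [0.563, -0.0122, 0.2028]
ee_rot: [[0.986, -0.164, -0.002], [-0.164, -0.986, -0.0], [-0.002, 0.0, -1.0]]
wrist_force: [1.2, -0.5, -2.6]
gripper_width: 0.543
gripper_force: 30.0
```

Emit:
apply_moves(
  moves=[
    [[0.001, 0.037, 0], 0],
    [[0.0006, 0.037, 0], 0],
    [[0, 0.008, 0], 0],
    [[0, 0, 0], 7.1],
    [[0, 0, 0], 7.1],
  ],
)

```text
time_s: 32.9
tcp_pos: [0.5514, -0.0927, 0.2027]
ee_rot: [[0.912, -0.409, -0.002], [-0.409, -0.912, 0.0], [-0.002, 0.001, -1.0]]
wrist_force: [-0.4, 0.1, -2.2]
gripper_width: 0.542
gripper_force: 30.0
```

Emit:
apply_moves(
  moves=[
    [[0, 0, 0], 7.1],
    [[0, 0, 0], 7.1],
    [[0, 0, 0], 7.1],
    [[0, 0, 0], 7.1],
    [[0, 0, 0], 7.1],
  ],
)

```text
time_s: 33.32
tcp_pos: [0.5517, -0.0914, 0.2026]
ee_rot: [[0.507, -0.862, -0.002], [-0.862, -0.507, 0.0], [-0.001, 0.002, -1.0]]
wrist_force: [-0.5, 0.4, -3.7]
gripper_width: 0.544
gripper_force: 30.0
```

Emit:
apply_moves(
  moves=[
    [[0, 0, 0], 7.1],
    [[0, 0, 0], 7.1],
    [[0, 0, 0], 7.1],
    [[0, 0, 0], 7.1],
    [[0, 0, 0], 7.1],
  ],
)

```text
time_s: 33.73
tcp_pos: [0.5517, -0.0914, 0.2026]
ee_rot: [[-0.088, -0.996, -0.002], [-0.996, 0.088, 0.0], [-0.0, 0.002, -1.0]]
wrist_force: [0.3, -1.1, -2.8]
gripper_width: 0.542
gripper_force: 30.0
```

Emit:
apply_moves(
  moves=[
    [[0, 0, 0], 4.7],
    [[0, 0, 0], 0],
    [[0, 0, 0], 0],
    [[0, 0, 0], 0],
  ],
)

```text
time_s: 34.07
tcp_pos: [0.5523, -0.0915, 0.2031]
ee_rot: [[-0.161, -0.987, -0.001], [-0.987, 0.161, 0.0], [0.0, 0.001, -1.0]]
wrist_force: [-0.0, 0.4, -2.2]
gripper_width: 0.538
gripper_force: 30.0
```

```bash
python3 -c "
from h import *
s=r.sense();R=s['ee_rot'];print(s['tcp_pos'],s['gripper_width']*87,R.round(4).tolist())
p=imaging.capture('wrist');cv2.imwrite('pics/w11.png',p['frame'])
print('to go tool',(R.T@(np.array([.553,-.0911,.0436])-s['tcp_pos'])).round(4))"
```

```text
[ 0.55226641 -0.09149231  0.20314222] 46.81178221874347 [[-0.1608, -0.987, -0.001], [-0.987, 0.1608, 0.0001], [0.0001, 0.001, -1.0]]
to go tool [-0.0005 -0.0008  0.1595]
```

View pics/w11.png

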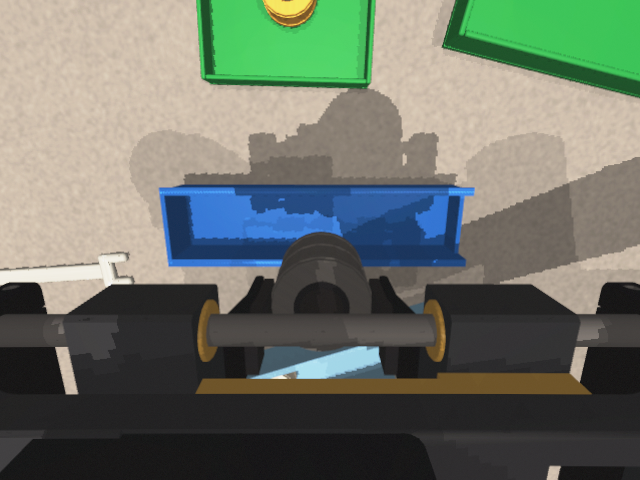

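The coupling (320,270) is level above the empty bin, with the bushing in the tray at (290,5). Lower gently.

Emit:
apply_moves(
  moves=[
    [[-0.0005, -0.0008, 0.035], 0],
    [[0, 0, 0.035], 0],
    [[0, 0, 0.02], 0],
    [[0, 0, 0.01], 0],
    [[0, 0, 0], 0],
  ],
)

```text
time_s: 34.53
tcp_pos: [0.5519, -0.0913, 0.1011]
ee_rot: [[-0.162, -0.987, -0.005], [-0.987, 0.162, -0.0], [0.001, 0.005, -1.0]]
wrist_force: [-0.0, -0.3, -2.1]
gripper_width: 0.541
gripper_force: 30.0
```

Emit:
apply_moves(
  moves=[
    [[0, 0, 0.015], 0],
    [[0, 0, 0.015], 0],
    [[0, 0, 0.01], 0],
    [[0, 0, 0.008], 0],
    [[0, 0, 0.005], 0],
  ],
)

```text
time_s: 34.95
tcp_pos: [0.554, -0.0912, 0.0507]
ee_rot: [[-0.162, -0.987, 0.001], [-0.987, 0.162, -0.0], [-0.0, -0.001, -1.0]]
wrist_force: [-0.5, 0.2, -3.0]
gripper_width: 0.545
gripper_force: 30.0
```

Emit:
apply_moves(
  moves=[
    [[0, 0, 0.003], 0],
    [[0, 0, 0.002], 0],
    [[0, 0, 0], 0],
    [[0, 0, 0], 0],
    [[0, 0, 0], 0],
  ],
)

```text
time_s: 35.37
tcp_pos: [0.5539, -0.0911, 0.0461]
ee_rot: [[-0.162, -0.987, 0.001], [-0.987, 0.162, 0.0], [-0.0, -0.001, -1.0]]
wrist_force: [-0.5, -0.4, -2.7]
gripper_width: 0.542
gripper_force: 30.0
```

Emit:
apply_moves(
  moves=[
    [[0, 0, 0.0015], 0],
    [[0, 0, 0], 0],
    [[0, 0, 0], 0],
    [[0, 0, 0], 0],
  ],
)

```text
time_s: 35.7
tcp_pos: [0.5535, -0.0912, 0.0441]
ee_rot: [[-0.163, -0.987, 0.0], [-0.987, 0.163, -0.0], [-0.0, -0.0, -1.0]]
wrist_force: [-0.0, -0.3, -2.1]
gripper_width: 0.545
gripper_force: 30.0
```

Emit:
apply_moves(
  moves=[
    [[0, 0, 0.001], 0],
    [[0, 0, 0], 0],
    [[0, 0, 0], 0],
    [[0, 0, 0], 0],
  ],
)

```text
time_s: 36.03
tcp_pos: [0.5538, -0.0912, 0.0435]
ee_rot: [[-0.162, -0.987, 0.001], [-0.987, 0.162, -0.0], [0.0, -0.001, -1.0]]
wrist_force: [-1.4, 0.3, 1.5]
gripper_width: 0.542
gripper_force: 30.0
```

Emit:
apply_moves(
  moves=[
    [[0, 0, 0], 0],
    [[0, 0, 0], 0],
    [[0, 0, 0], 0],
    [[0, 0, 0], 0],
    [[0, 0, 0], 0],
  ],
  hand=0.08,
)

```text
time_s: 36.45
tcp_pos: [0.5536, -0.0912, 0.043]
ee_rot: [[-0.163, -0.987, 0.0], [-0.987, 0.163, -0.0], [-0.0, -0.0, -1.0]]
wrist_force: [0.1, 0.2, -0.3]
gripper_width: 0.835
gripper_force: 0.0
```

Emit:
apply_moves(
  moves=[
    [[0, 0, 0], 0],
    [[0, 0, -0.01], 0],
    [[0, 0, -0.04], 0],
    [[0, 0, -0.04], 0],
    [[0, 0, -0.04], 0],
  ],
)

```text
time_s: 36.87
tcp_pos: [0.5531, -0.0913, 0.1751]
ee_rot: [[-0.162, -0.987, -0.001], [-0.987, 0.162, -0.0], [0.001, 0.001, -1.0]]
wrist_force: [1.5, 0.5, 0.4]
gripper_width: 0.919
gripper_force: 0.0
```

Emit:
apply_moves(
  moves=[
    [[0, 0, -0.03], 0],
    [[0, 0, 0], -7.1],
    [[0, 0, 0], -7.1],
    [[0, 0, 0], -7.1],
    [[0, 0, 0], -7.1],
  ],
  hand=0.087,
)

```text
time_s: 37.28
tcp_pos: [0.5534, -0.0912, 0.2043]
ee_rot: [[0.332, -0.943, 0.001], [-0.943, -0.332, 0.0], [0.0, -0.001, -1.0]]
wrist_force: [-0.8, -0.2, 0.0]
gripper_width: 0.996
gripper_force: 0.0
```

Emit:
apply_moves(
  moves=[
    [[0, 0, 0], -7.1],
    [[0, 0, 0], -7.1],
    [[0, 0, 0], -7.1],
    [[0, 0, 0], -7.1],
    [[0, 0, 0], -7.1],
  ],
)

```text
time_s: 37.7
tcp_pos: [0.5534, -0.0912, 0.2039]
ee_rot: [[0.818, -0.575, 0.001], [-0.575, -0.818, 0.0], [0.001, -0.0, -1.0]]
wrist_force: [0.4, 0.0, 0.4]
gripper_width: 1.001
gripper_force: 0.0
```

Emit:
apply_moves(
  moves=[
    [[0, 0, 0], -7.1],
    [[0, 0, 0], -7.1],
    [[0, 0, 0], -7.1],
    [[0, 0, 0], -5.0],
    [[0, 0, 0], 0],
  ],
)

```text
time_s: 38.12
tcp_pos: [0.5535, -0.0912, 0.2039]
ee_rot: [[0.987, -0.158, 0.001], [-0.158, -0.987, -0.0], [0.001, -0.0, -1.0]]
wrist_force: [-0.3, -0.0, -0.2]
gripper_width: 0.999
gripper_force: 0.0
```

Emit:
apply_moves(
  moves=[
    [[-0.0117, -0.0351, 0], 0],
    [[-0.0117, -0.0351, 0], 0],
    [[-0.0117, -0.0351, 0], 0],
    [[-0.0117, -0.0351, 0], 0],
    [[-0.0117, -0.0351, 0], 0],
  ],
)

```text
time_s: 38.53
tcp_pos: [0.5232, 0.0928, 0.2038]
ee_rot: [[0.987, -0.162, 0.001], [-0.162, -0.987, 0.0], [0.001, -0.0, -1.0]]
wrist_force: [0.7, -0.3, -0.3]
gripper_width: 1.001
gripper_force: 0.0
```

Emit:
apply_moves(
  moves=[
    [[-0.0117, -0.0351, 0], 0],
    [[-0.0117, -0.0351, 0], 0],
    [[-0.0117, -0.0351, 0], 0],
    [[-0.0117, -0.0351, 0], 0],
    [[-0.0117, -0.0351, 0], 0],
  ],
)

```text
time_s: 38.95
tcp_pos: [0.4932, 0.2757, 0.2039]
ee_rot: [[0.987, -0.162, 0.001], [-0.162, -0.987, 0.001], [0.001, -0.001, -1.0]]
wrist_force: [0.5, -0.6, 0.1]
gripper_width: 1.0
gripper_force: 0.0
```

Emit:
apply_moves(
  moves=[
    [[-0.0117, -0.0351, 0], 0],
    [[0, 0, 0], 0],
    [[0, 0, 0], 0],
    [[0, 0, 0], 0],
  ],
)

```text
time_s: 39.28
tcp_pos: [0.4876, 0.3103, 0.2032]
ee_rot: [[0.987, -0.16, -0.0], [-0.16, -0.987, -0.0], [-0.0, 0.0, -1.0]]
wrist_force: [0.5, -0.6, 0.1]
gripper_width: 0.996
gripper_force: 0.0
```

```bash
python3 -c "
from d import *
SP['nipple']=(*SP['nipple'][:3],(.4896,.311))
p,o=look(names=['nipple'],rad=60)
s=imaging.capture('side');f=s['frame'][120:270,240:420];cv2.imwrite('pics/s12.png',cv2.resize(f,None,fx=4,fy=4))
st=r.sense();R=st['ee_rot'];print('togo',(R.T@(np.array([*atz(p,*o['nipple'],.109)[:2],.0636])-st['tcp_pos'])).round(4))"
```

```text
wrist 39.33 [0.4878 0.3097 0.2032] hd -9.25
nipple [ 319.4  239.6 2395. ] [0.4917 0.3116 0.109 ]
togo [ 0.0033 -0.0028  0.1397]
```

View pics/s12.png

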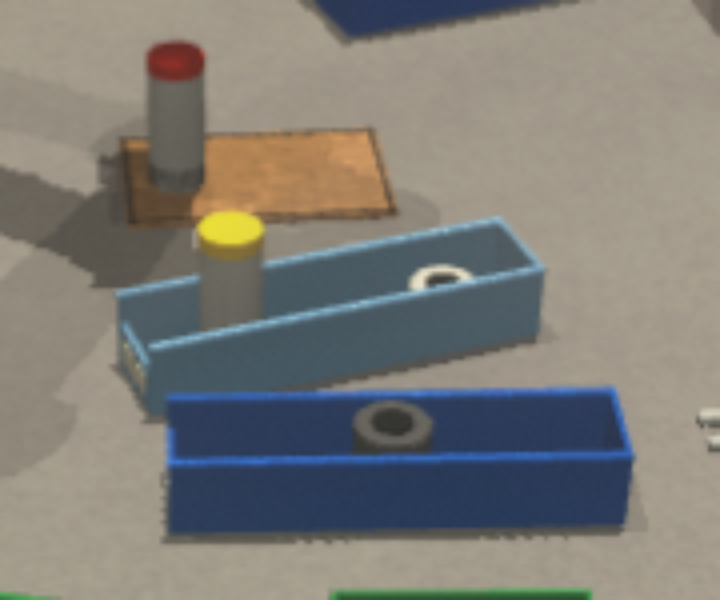

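The coupling is upright again in the bin at (393,430) as before, and the nipple is on the mat at (175,115). Grip the nipple.

Emit:
apply_moves(
  moves=[
    [[0.0015, -0.0015, 0.035], 0],
    [[0, 0, 0.04], 0],
    [[0, 0, 0.035], 0],
    [[0, 0, 0.02], 0],
    [[0, 0, 0.01], 0],
  ],
)

```text
time_s: 39.8
tcp_pos: [0.4884, 0.3088, 0.0599]
ee_rot: [[0.987, -0.162, -0.005], [-0.162, -0.987, -0.004], [-0.004, 0.005, -1.0]]
wrist_force: [-0.3, -0.7, 0.2]
gripper_width: 0.999
gripper_force: 0.0
```

Emit:
apply_moves(
  moves=[
    [[0, 0, 0], 0],
    [[0, 0, 0], 0],
    [[0, 0, 0], 0],
    [[0, 0, 0], 0],
  ],
)

```text
time_s: 40.13
tcp_pos: [0.4907, 0.3126, 0.0651]
ee_rot: [[0.987, -0.159, 0.003], [-0.159, -0.987, 0.003], [0.002, -0.003, -1.0]]
wrist_force: [-0.7, 0.2, 0.4]
gripper_width: 1.0
gripper_force: 0.0
```

Emit:
apply_moves(
  moves=[
    [[0, 0, 0], 0],
    [[0, 0, 0], 0],
    [[0, 0, 0], 0],
    [[0, 0, 0], 0],
    [[0, 0, 0], 0],
  ],
  hand=0.02,
)

```text
time_s: 40.55
tcp_pos: [0.4896, 0.3118, 0.0632]
ee_rot: [[0.987, -0.159, 0.0], [-0.159, -0.987, 0.0], [0.0, -0.0, -1.0]]
wrist_force: [-0.7, 0.1, -0.1]
gripper_width: 0.709
gripper_force: 0.0
```

Emit:
apply_moves(
  moves=[
    [[0, 0, 0], 0],
    [[0, 0, 0], 0],
    [[0, 0, 0], 0],
    [[0, 0, 0], 0],
    [[0, 0, 0], 0],
  ],
)

```text
time_s: 40.97
tcp_pos: [0.4896, 0.3117, 0.063]
ee_rot: [[0.987, -0.159, -0.0], [-0.159, -0.987, -0.0], [-0.0, 0.0, -1.0]]
wrist_force: [-0.1, -0.1, 1.3]
gripper_width: 0.476
gripper_force: 30.0
```

Emit:
apply_moves(
  moves=[
    [[0, 0, -0.01], 0],
    [[0, 0, -0.03], 0],
    [[0, 0, -0.04], 0],
    [[0, 0, -0.04], 0],
    [[0, 0, -0.025], 0],
  ],
)

```text
time_s: 41.38
tcp_pos: [0.4906, 0.3124, 0.2128]
ee_rot: [[0.987, -0.159, 0.004], [-0.159, -0.987, 0.003], [0.004, -0.004, -1.0]]
wrist_force: [0.4, -0.2, -1.9]
gripper_width: 0.479
gripper_force: 30.0
```

Emit:
apply_moves(
  moves=[
    [[0.003, 0.018, 0], 0],
    [[0.0064, 0.037, 0], 0],
    [[0.0064, 0.037, 0], 0],
    [[0.0064, 0.037, 0], 0],
    [[0.0064, 0.037, 0], 0],
  ],
)

```text
time_s: 41.8
tcp_pos: [0.49, 0.1411, 0.2073]
ee_rot: [[0.987, -0.159, -0.002], [-0.159, -0.987, -0.001], [-0.002, 0.001, -1.0]]
wrist_force: [0.4, -0.3, -2.5]
gripper_width: 0.479
gripper_force: 30.0
```

Emit:
apply_moves(
  moves=[
    [[0.0064, 0.037, 0], 0],
    [[0.0064, 0.037, 0], 0],
    [[0.0064, 0.037, 0], 0],
    [[0.0064, 0.037, 0], 0],
    [[0.0064, 0.037, 0], 0],
  ],
)

```text
time_s: 42.22
tcp_pos: [0.492, -0.0465, 0.2075]
ee_rot: [[0.987, -0.159, -0.002], [-0.159, -0.987, 0.0], [-0.002, -0.0, -1.0]]
wrist_force: [0.4, 0.1, -2.8]
gripper_width: 0.473
gripper_force: 30.0
```

Emit:
apply_moves(
  moves=[
    [[0.0064, 0.037, 0], 0],
    [[0, 0, 0], 0],
    [[0, 0, 0], 0],
    [[0, 0, 0], 0],
    [[0, 0, 0], 0],
  ],
)

```text
time_s: 42.63
tcp_pos: [0.4936, -0.0813, 0.2077]
ee_rot: [[0.987, -0.158, -0.001], [-0.158, -0.987, 0.0], [-0.001, -0.0, -1.0]]
wrist_force: [-0.2, -0.7, -2.7]
gripper_width: 0.477
gripper_force: 30.0
```

Emit:
apply_moves(
  moves=[
    [[0, 0, 0], 0],
    [[0, 0, 0], 0],
    [[0, 0, 0], 0],
    [[0, 0, 0], 0],
    [[0, 0, 0], 0],
  ],
)

```text
time_s: 43.05
tcp_pos: [0.4941, -0.0815, 0.208]
ee_rot: [[0.987, -0.158, -0.0], [-0.158, -0.987, 0.0], [-0.0, -0.0, -1.0]]
wrist_force: [0.7, 0.3, -2.8]
gripper_width: 0.474
gripper_force: 30.0
```

```bash
python3 -c "
from h import *
s=r.sense();R=s['ee_rot'];print(s['tcp_pos'],s['gripper_width']*87,R.round(4).tolist())
print('to go tool',(R.T@(np.array([.4942,-.0823,.0632])-s['tcp_pos'])).round(4))"
```

```text
[ 0.49405647 -0.08154696  0.20804484] 41.27101973520622 [[0.9874, -0.1583, -0.0001], [-0.1583, -0.9874, 0.0], [-0.0001, -0.0, -1.0]]
to go tool [0.0003 0.0007 0.1448]
```

Emit:
apply_moves(
  moves=[
    [[0, 0.0007, 0.035], 0],
    [[0, 0, 0.035], 0],
    [[0, 0, 0.02], 0],
    [[0, 0, 0.01], 0],
    [[0, 0, 0.005], 0],
  ],
)

```text
time_s: 43.47
tcp_pos: [0.4927, -0.0827, 0.1011]
ee_rot: [[0.987, -0.159, -0.004], [-0.159, -0.987, -0.0], [-0.004, 0.001, -1.0]]
wrist_force: [-0.6, 0.0, -2.3]
gripper_width: 0.476
gripper_force: 30.0
```

Emit:
apply_moves(
  moves=[
    [[0, 0, 0.01], 0],
    [[0, 0, 0.01], 0],
    [[0, 0, 0.008], 0],
    [[0, 0, 0.004], 0],
    [[0, 0, 0.002], 0],
  ],
)

```text
time_s: 43.88
tcp_pos: [0.494, -0.0827, 0.0689]
ee_rot: [[0.987, -0.159, -0.0], [-0.159, -0.987, -0.0], [-0.0, 0.0, -1.0]]
wrist_force: [-1.1, -0.6, -2.1]
gripper_width: 0.478
gripper_force: 30.0
```

Emit:
apply_moves(
  moves=[
    [[0, 0, 0.002], 0],
    [[0, 0, 0.001], 0],
    [[0, 0, 0], 0],
    [[0, 0, 0], 0],
    [[0, 0, 0], 0],
  ],
)

```text
time_s: 44.3
tcp_pos: [0.4941, -0.0827, 0.0664]
ee_rot: [[0.987, -0.159, 0.001], [-0.159, -0.987, 0.0], [0.001, -0.0, -1.0]]
wrist_force: [-0.5, -0.1, -2.5]
gripper_width: 0.478
gripper_force: 30.0
```

Emit:
apply_moves(
  moves=[
    [[0, 0, 0.001], 0],
    [[0, 0, 0], 0],
    [[0, 0, 0], 0],
    [[0, 0, 0], 0],
  ],
)

```text
time_s: 44.63
tcp_pos: [0.4939, -0.0827, 0.0651]
ee_rot: [[0.987, -0.159, 0.0], [-0.159, -0.987, -0.0], [0.0, 0.0, -1.0]]
wrist_force: [-0.6, 1.0, -2.5]
gripper_width: 0.473
gripper_force: 30.0
```

Emit:
apply_moves(
  moves=[
    [[0, 0, 0.001], 0],
    [[0, 0, 0], 0],
    [[0, 0, 0], 0],
    [[0, 0, 0], 0],
  ],
)

```text
time_s: 44.97
tcp_pos: [0.4939, -0.0827, 0.064]
ee_rot: [[0.987, -0.159, -0.0], [-0.159, -0.987, -0.0], [-0.0, 0.0, -1.0]]
wrist_force: [-1.2, 0.3, -2.9]
gripper_width: 0.477
gripper_force: 30.0
```

Emit:
apply_moves(
  moves=[
    [[0, 0, 0.001], 0],
    [[0, 0, 0], 0],
    [[0, 0, 0], 0],
    [[0, 0, 0], 0],
  ],
)

```text
time_s: 45.3
tcp_pos: [0.4939, -0.0827, 0.063]
ee_rot: [[0.987, -0.159, -0.0], [-0.159, -0.987, -0.0], [-0.0, 0.0, -1.0]]
wrist_force: [-0.2, 0.0, -2.5]
gripper_width: 0.475
gripper_force: 30.0
```

Emit:
apply_moves(
  moves=[
    [[0, 0, 0.001], 0],
    [[0, 0, 0], 0],
    [[0, 0, 0], 0],
    [[0, 0, 0], 0],
  ],
)

```text
time_s: 45.63
tcp_pos: [0.4941, -0.0827, 0.0629]
ee_rot: [[0.987, -0.159, 0.0], [-0.159, -0.987, -0.0], [0.0, 0.0, -1.0]]
wrist_force: [-3.0, 0.6, 5.5]
gripper_width: 0.479
gripper_force: 30.0
```

Contact with the floor; release, lift and check.

Emit:
apply_moves(
  moves=[
    [[0, 0, 0], 0],
    [[0, 0, 0], 0],
    [[0, 0, 0], 0],
    [[0, 0, 0], 0],
    [[0, 0, 0], 0],
  ],
  hand=0.08,
)

```text
time_s: 46.05
tcp_pos: [0.494, -0.0827, 0.0619]
ee_rot: [[0.987, -0.159, 0.0], [-0.159, -0.987, -0.0], [0.0, 0.0, -1.0]]
wrist_force: [-0.1, -0.0, -0.7]
gripper_width: 0.772
gripper_force: 0.0
```

Emit:
apply_moves(
  moves=[
    [[0, 0, 0], 0],
    [[0, 0, -0.01], 0],
    [[0, 0, -0.04], 0],
    [[0, 0, -0.04], 0],
    [[0, 0, -0.04], 0],
  ],
)

```text
time_s: 46.47
tcp_pos: [0.4933, -0.0828, 0.1933]
ee_rot: [[0.987, -0.159, -0.002], [-0.159, -0.987, -0.0], [-0.002, 0.001, -1.0]]
wrist_force: [0.6, -0.2, 0.2]
gripper_width: 0.914
gripper_force: 0.0
```

Emit:
apply_moves(
  moves=[
    [[0, 0, -0.028], 0],
    [[0, 0, 0], 0],
    [[0, 0, 0], 0],
    [[0, 0, 0], 0],
    [[0, 0, 0], 0],
  ],
)

```text
time_s: 46.88
tcp_pos: [0.4929, -0.0827, 0.2185]
ee_rot: [[0.987, -0.159, -0.003], [-0.159, -0.987, -0.0], [-0.003, 0.001, -1.0]]
wrist_force: [0.8, 0.6, -0.5]
gripper_width: 0.919
gripper_force: 0.0
```

```bash
python3 -c "
from d import *
p,o=look(names=['nipple','coupling'],rad=35)
s=imaging.capture('side');f=s['frame'][190:340,250:430];cv2.imwrite('pics/s13.png',cv2.resize(f,None,fx=4,fy=4))"
```

```text
wrist 46.93 [ 0.493  -0.0827  0.2184] hd -9.17
nipple [ 320.9  235.2 2124. ] [ 0.496  -0.0824  0.109 ]
coupling [319.5 158.  396. ] [ 0.5537 -0.0905  0.056 ]
```

View pics/s13.png

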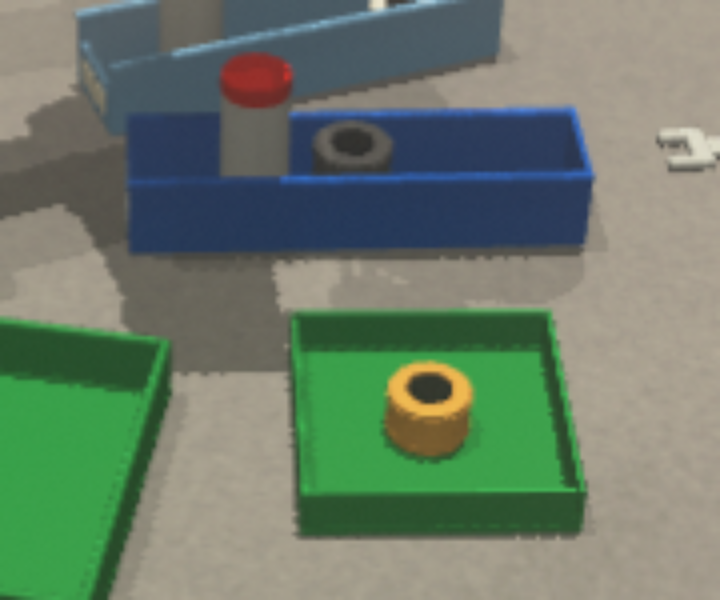

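The nipple (255,115) and coupling (352,145) stand in the bin, within about 1 mm of their measured start. The bushing stands in the tray (430,410) and the arm is clear.

```bash
python3 -c "
from station import r
print(r.finish_job())"
```

```text
the job is handed in; nothing more can be done
None
```

The job is handed in, with no verdict shown: the brass bushing stands in the 150 mm tray, the coupling and nipple are upright in the stock bin within about 1 mm of where I measured them at the start, and the other bin was left alone.

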